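Turn the mosaic tile face up with the float

ROBOT

A 6-joint arm with a two-finger parallel gripper is mounted at the origin on the work surface. World frame = base frame: x ahead of the robot, y to its left, z up, the work surface at z = 0. Lengths are in mm, angles in rad, forces in N, time in s.
With the tool pointing down it reaches from about 300 to 775 mm from the base axis. Payload 14.6 kg.
Tool frame: the origin (TCP) lies between the finger pads; the fingertips stand manip.finger_overhang ahead of it and the grasp point (between the pads) lies 2 mm behind it (manip.finger_overhang is the distance from the TCP to the fingertips, in mm); z points along the fingers, y is the direction in which the jaws open and shut (so a half turn about z gives the same grasp; the last joint's range is limited). The gripper opens to 94 mm and grips with 3 to 60 N. Pads are 16 mm wide; open, the fingers measure 119 mm over their backs; the gripper's body (75 mm by 177 mm) begins 78 mm behind the grasp point.
Start: joints at [1.072, 0.3, 1.521, -0, 1.321, -0.067], TCP at [230.175, 499.509, 193.746] pointing down, gripper open.
Joint ranges: [-3.03, 3.03], [-0.79, 2.21], [0.23, 2.52], [-1.04, 4.18], [0, 3.07], [-2.55, 2.55]. Speed limits (rad/s): [2.22, 2.22, 2.57, 3.14, 3.14, 3.14].

INTERFACE

Orientations are given as [roll, pitch, yaw] about the fixed x, y, z axes, in that order (R = Rz(yaw) Ry(pitch) Rx(roll)).
In Python, from cell import manip gives the robot as it stands.
- The arm moves only by the tool drive_tool, never from a script. Its argument "steps" is a list of rows, each an object with "delta_pos": the shift along the world's x, y, z in mm, a list of three; "yaw": the turn about the world's z in rad; "hand": the finger opening in mm, from 0 to 94. A call has 1 to 5 rows; each row shifts and turns the commanded pose from where the row before left it; what a row does not reach is not made up. A row lasts 1/12 s, in which the tool goes at most 41.7 mm and 7.16 degrees, less where a joint would pass 70% of its speed; a pose out of reach is approached as far as the arm can. A call is refused whole if a number of a shift passes 41.7 or a number of a turn 0.125, either way. A call with a gripper value outside its range is refused whole. The fingers move at their own pace and stop on an object; "squeeze" is the grip in N (left out, the last holds). Time passes only in rows, so rows that do not move let the fingers close. It gives the time, the measured TCP pose, the force and the opening at its end, in the units of the state.
- manip.read_state(): the state, without advancing time (a new reading comes with each control period).
- manip.camera(name): name is "side" or "top"; returns a dict with "frame" (420x560x3 uint8, red, green, blue), "range_z" (420x560 float32, mm along the optical axis (not along the pixel's ray), 0 where there is no reading), "intrinsics" (3x3 intrinsics, pixels), "position" and "attitude" of the camera in the world. Camera axes: x right, y down, z forward; pixel columns grow to the right and rows downward; lengths in mm; the calibration is good to about 2 mm. A picture is of the moment at which its call begins.
- manip.sign_off(): hands the job in, once; it reports no verdict.
The state is a dict: "clock": time; "joints": joint angles; "qd": joint speeds; "effort": joint torques, N m; "eef_pos": TCP position; "eef_rot": TCP orientation; "wrist_force": force on the tool from outside, world axes, zero at the start; "moment": the same for the moment, N m; "finger_gap": finger opening in mm.
Only numpy, scipy, OpenCV 4.12 (cv2) and the standard library are available. Lean on these libraries where they do the work, as an engineer would, in place of code of your own. Each camera call takes 0.05 s, during which the arm holds its last target.

TASK

A small mosaic tile lies face down on the low bed of the turning board. Take the float by its handle, set its front edge lightly on the bed, slide it along the bed, still pressed lightly down, under the tile's overhanging near edge, then lift and tip the tile over the step so that it ends face up, flat on the green pad. Use only the float on the tile, never the fingers, do not press hard on the board or the tile, leave the jar, pinnacle and bowl where they are, and stand the float back flat on its blue mat at the end, where it was.

Things in the scene. Friction and masses are not known exactly. Their poses are not given: they have to be found in the camera images.
- board: Fixed rigid board, dark wooden bed, 150 mm wide (y). Origin: table level, mid-width, under the upright step. Low bed on the -x side: level, 140 mm long, top at 12 mm. Green pad on the +x side, 85 mm long, top at 20 mm (step 8 mm), then an end stop, top at 30 mm. +x points roughly away from the robot; the tile is tipped that way over the step. Press it with 1 to 5 N; the float must never exceed 15 N.
- tile_center (a point): Mid-thickness centre of the tile, 60 g. White back plate 60 (x) x 70 (y) x 6 mm; centred under it the mosaic face, 40 x 50 x 4 mm. +z leaves the back: up at first, down when done. It stands face down on the bed: the back overhangs 10 mm all round with a 4 mm gap below. Its +x edge is 1 to 10 mm short of the step and up to 6 deg askew; pushed, it squares up and stops there. Chips above 12 N.
- lifter_grip (a point): Centre of the float's orange handle bar, 60 (x) x 16 (y) x 20 mm high, 44 mm above the blade's underside; grip it from above across its width. The bar is on two posts, its bottom 32 mm above the blade's top. The float is loose, 130 g, and stands on its flat steel blade on the mat. +x points to the blade's front edge, +z up.
- lifter_edge (a point): Middle of the front edge of the float's blade, on its underside: 75 mm ahead (+x) of lifter_grip and 44 mm below it. The blade is 2 mm thick, 45 mm wide and 110 mm long, reaching 35 mm behind the handle's centre.
- mat: Fixed blue mat for the float, 90 mm wide, 4 mm thick, from x = -55 to +95 mm. Origin on the table, under the place where the float's handle belongs; the float starts with its handle within 16 mm of it, pointing along the mat's +x to 7 degrees. The mat may lie left or right of the board.
- jar_center (a point): Centre of a closed jar, 56 mm in diameter, 75 mm tall: bystander, leave it alone.
- pinnacle_center (a point): Middle of a white plaster pinnacle, 52 mm in diameter, 95 mm tall: bystander, leave it alone.
- bowl_center (a point): Middle of a green bowl, 100 mm in diameter, 45 mm tall: bystander, leave it alone.
Not all that is in view belongs to the job. Leave any brown or red look-alike of the part that bears lifter_grip alone.

How it is judged (in metres and radians):
On the way, in this order (a step that is already met when the one before it is completed fails the run):
1. the float's front edge, pressed on the bed (over 0.5 N), is at least 3 mm under the tile's near edge, the tile still lying flat (x of lifter_edge in the frame of tile_center between -0.027 and 0 m and y of lifter_edge in the frame of tile_center between -0.04 and 0.04 m and z of lifter_edge in the frame of tile_center below -0.002 m and angle between tile_center's own z axis and vertical below 0.15 rad and contact force between lifter and board above 0.5 N), for 0.1 s.
2. the float tips the tile up (tilted 30 to 80 degrees, resting on the float) (angle between tile_center's own z axis and vertical between 0.52 and 1.4 rad and contact force between lifter and tile above 0.05 N), for 0.1 s.
3. the tile lies face up, flat on the green pad (angle between tile_center's own z axis and vertical above 3.04 rad and x of tile_center in the frame of board between 0.01 and 0.06 m and y of tile_center in the frame of board between -0.045 and 0.045 m and z of tile_center in the frame of board between 0.021 and 0.029 m), for 0.2 s.
At the end, for the whole second after the job is handed in: The tile lies face up and flat (within 6 degrees) on the green pad, its centre 10 to 60 mm beyond the step and within 45 mm of the board's middle line, at rest; the float stands flat on the blue mat, its handle's centre within 30 mm of the mat's origin, at rest and released (all of step 3 and linear speed of each of tile, lifter below 0.02 m/s and horizontal distance between lifter_grip and mat below 0.03 m and angle between lifter_grip's own z axis and vertical below 0.06 rad and height (world z) of lifter_grip between 0.044 and 0.052 m); the robot touches nothing.
It fails at once if the fingers touch the tile (contact force between the fingers and tile above 0.3 N).
It fails at once if the float presses on the board with more than 15 N (contact force between lifter and board above 15 N).
It fails at once if the float presses on the tile with more than 12 N (contact force between lifter and tile above 12 N).
It fails at once if the jar, the pinnacle or the bowl is displaced by more than 15 mm (distance of any of jar_center, pinnacle_center, bowl_center from where it was at the start of the episode above 0.015 m).
It also fails if it takes over 72 s, if anything falls off the work surface, if the arm or the gripper's body presses on something with over 40 N, if the wrist force passes 120 N, or if a joint passes its speed limit or range.

## Working session

There is one attempt and no reset: what is moved stays moved. The work goes in short steps, Python scripts to look and compute and a tool call to move; the robot and the scene stay as the last step left them, time stands still between calls to the robot, and variables do not carry over. Pictures are saved under pics/ and viewed, and the job is handed in when it is done.

Besides the shell and the picture viewer there is one more tool, called after "Emit:" as name(argument=value, ...) on one line, values as JSON. drive_tool: Moves the arm, as the interface text tells. Its arguments: {"type":"object","properties":{"steps":{"type":"array"},"squeeze":{"type":"number"}},"required":["steps"]}

```bash
ls; mkdir -p pics
python3 - <<'E'
from cell import manip
import cv2
print(manip.read_state()); print(manip.finger_overhang)
for n in("side","top"):
    c=manip.camera(n); cv2.imwrite(f"pics/{n}0.png",c["frame"][:,:,::-1]); print(n,c["intrinsics"],c["position"],c["attitude"])
E
```

```text
pics
{'clock': 0.0, 'joints': array([ 1.07240354e+00,  3.00438300e-01,  1.52157453e+00, -7.45702279e-06,
        1.32069970e+00, -6.65943614e-02]), 'qd': array([ 0.00087305, -0.00201394, -0.00132288, -0.001019  ,  0.00092332,
       -0.00122337]), 'effort': array([-2.24111813e-03, -5.31809878e+01, -3.52736092e+01,  7.07219378e-02,
        2.44796398e-02, -6.85586610e-05]), 'eef_pos': array([230.04856929, 499.27689574, 193.20710286]), 'eef_rot': array([-3.14047478e+00, -6.73151600e-05,  2.70979604e+00]), 'wrist_force': array([0.63555645, 0.52909468, 0.64683022]), 'moment': array([-0.0046987 ,  0.00383872,  0.07105106]), 'finger_gap': 94.08655349689849}
17.0
side [[537.66362525   0.         283.82598758]
 [  0.         537.66362525 210.12682193]
 [  0.           0.           1.        ]] [ 203.32286985 -876.39659214  802.28491873] [-2.22180429  0.01757882 -0.30748025]
top [[398.01846026   0.         281.20399481]
 [  0.         398.01846026 205.34081053]
 [  0.           0.           1.        ]] [ 433.10304579   56.64564217 1024.19215147] [-3.09584296 -0.02198929 -1.56492173]
```

View pics/top0.png

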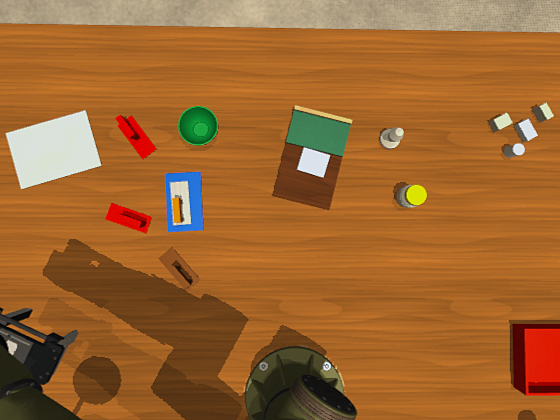

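View pics/side0.png

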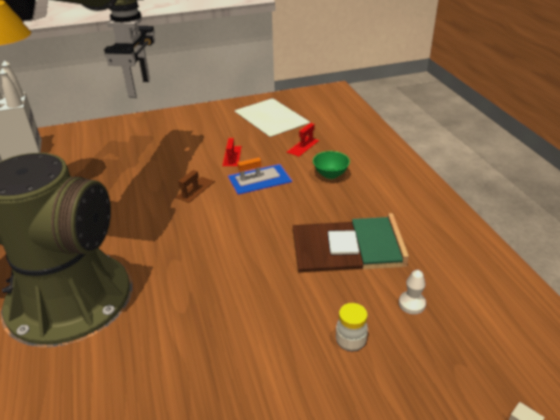

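Top view: the orange‑handled float is on the blue mat at about (178,209). The board is at (315,157), the white tile at (314,163), bowl at (198,126), pinnacle at (392,137) and jar at (411,195). The look-alikes are red at (136,137) and (129,217), and brown at (179,268). Next I'll measure and check with an enlarged crop.

```bash
cat > h.py <<'E'
import numpy as np, cv2
from scipy.spatial.transform import Rotation as Ro
from cell import manip
def cam(n):
    c=manip.camera(n); c["R"]=Ro.from_euler("xyz",c["attitude"]).as_matrix(); return c
def ray(c,uv,z):
    uv=np.atleast_2d(np.array(uv,float)); K=c["intrinsics"]
    d=np.c_[(uv[:,0]-K[0,2])/K[0,0],(uv[:,1]-K[1,2])/K[1,1],np.ones(len(uv))]@c["R"].T
    p=c["position"]; return p+d*((z-p[2])/d[:,2])[:,None]
def proj(c,P):
    q=(np.atleast_2d(P)-c["position"])@c["R"]; K=c["intrinsics"]
    return np.c_[q[:,0]/q[:,2]*K[0,0]+K[0,2],q[:,1]/q[:,2]*K[1,1]+K[1,2]]
def hsv(c): return cv2.cvtColor(c["frame"],cv2.COLOR_RGB2HSV)
def mask(c,lo,hi,roi):
    m=cv2.inRange(hsv(c),np.array(lo),np.array(hi)); z=np.zeros_like(m); x0,y0,x1,y1=roi; z[y0:y1,x0:x1]=m[y0:y1,x0:x1]; 
    n,l,s,ce=cv2.connectedComponentsWithStats(z); k=1+np.argmax(s[1:,4]); return (l==k).astype(np.uint8)*255
def rect(c,m,z):
    "min-area rect of mask boundary projected to plane z: centre, sizes, angle of long axis"
    cn=max(cv2.findContours(m,cv2.RETR_EXTERNAL,cv2.CHAIN_APPROX_NONE)[0],key=cv2.contourArea)[:,0]
    P=ray(c,cn,z)[:,:2].astype(np.float32); (ce,sz,a)=cv2.minAreaRect(P); b=cv2.boxPoints((ce,sz,a))
    return np.round(ce,1),np.round(sz,1),round(a,1),np.round(b,1).tolist()
def crop(c,roi,f,name):
    x0,y0,x1,y1=roi; cv2.imwrite(name,cv2.resize(c["frame"][y0:y1,x0:x1,::-1],None,fx=f,fy=f,interpolation=cv2.INTER_CUBIC))
E
python3 - <<'E'
from h import *
c=cam("top"); s=cam("side")
crop(c,(155,160,215,290),5,"pics/a.png"); crop(c,(260,95,365,220),5,"pics/b.png"); crop(s,(170,120,330,210),5,"pics/c.png")
r=(150,160,215,240)
print("mat",rect(c,mask(c,(100,120,60),(125,255,255),r),4))
print("handle",rect(c,mask(c,(8,180,150),(25,255,255),(168,185,192,228)),58))
print("blade",rect(c,mask(c,(0,0,150),(179,70,255),(165,172,200,230)),6))
print("tile",rect(c,mask(c,(0,0,170),(179,60,255),(285,135,345,190)),22))
print("pad",rect(c,mask(c,(60,80,40),(95,255,255),(270,95,365,170)),20))
m=mask(s,(8,180,150),(25,255,255),(230,150,270,180)); print("handle side",rect(s,m,58))
print("mat side",rect(s,mask(s,(100,120,60),(125,255,255),(220,155,300,200)),4))
print("tile side",rect(s,mask(s,(0,0,150),(179,60,255),(320,225,365,260)),22))
E
```

```text
mat (array([488.6, 283.6]), array([149.7,  89.6]), 3.5, [[411.1000061035156, 323.70001220703125], [416.6000061035156, 234.3000030517578], [566.0, 243.39999389648438], [560.5, 332.8999938964844]])
handle (array([465. , 289.7]), array([58.7, 15.4]), 6.2, [[435.0, 294.20001220703125], [436.6000061035156, 278.8999938964844], [495.0, 285.20001220703125], [493.3999938964844, 300.5]])
blade (array([484.9, 292. ]), array([109.9,  45.1]), 5.3, [[428.1000061035156, 309.3999938964844], [432.29998779296875, 264.3999938964844], [541.7000122070312, 274.6000061035156], [537.5, 319.6000061035156]])
tile (array([590.1, -45.8]), array([70.7, 60. ]), 73.1, [[551.0999755859375, -70.9000015258789], [608.5, -88.4000015258789], [629.0, -20.799999237060547], [571.7000122070312, -3.299999952316284]])
pad (array([665. , -57.5]), array([147.6,  85.5]), 76.2, [[605.9000244140625, -119.0], [688.9000244140625, -139.39999389648438], [724.2000122070312, 4.0], [641.0999755859375, 24.399999618530273]])
handle side (array([455.3, 302.1]), array([89.7, 95.8]), 1.9, [[408.8999938964844, 348.5], [412.1000061035156, 252.6999969482422], [501.70001220703125, 255.6999969482422], [498.5, 351.5]])
mat side (array([487.6, 280.6]), array([146.5,  87.8]), 3.6, [[411.70001220703125, 319.8999938964844], [417.20001220703125, 232.1999969482422], [563.4000244140625, 241.3000030517578], [558.0, 329.0]])
tile side (array([589.4, -47.9]), array([75.4, 61.6]), 73.2, [[549.0, -75.0999984741211], [608.0, -92.9000015258789], [629.7999877929688, -20.799999237060547], [570.7999877929688, -3.0]])
```

```bash
sleep 0
```

```text
(no output)
```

View pics/a.png

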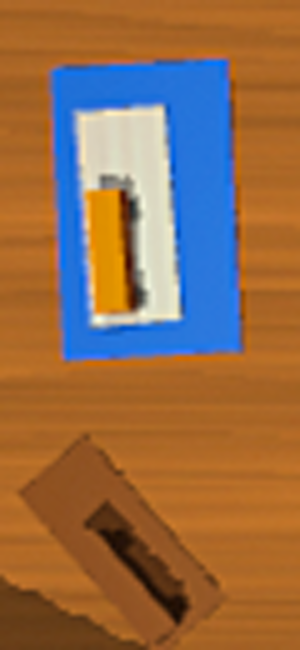

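View pics/b.png

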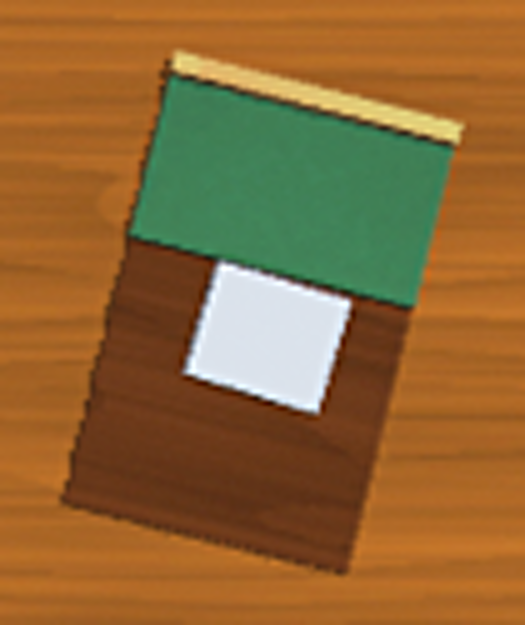

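View pics/c.png

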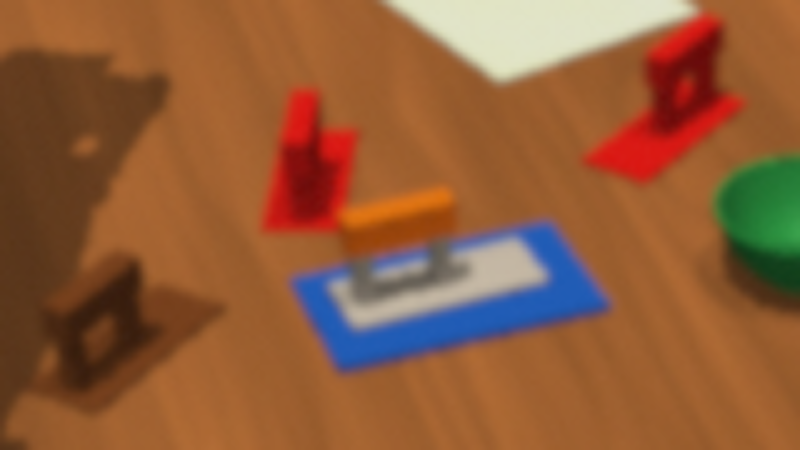

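The crops confirm the target: the float at (178,209) is the only one with an orange bar and steel blade on the blue mat. The other three are painted red or brown and lie on the bare table.

The sizes match what they should be: handle 59x15, blade 110x45, mat 150x90, tile 71x60. The blade centre less 20 mm gives the same handle centre, (465,290). The board's x axis is at −13.8°, with the step middle at (623.5,−47).

Now moving to the float.

Emit:
drive_tool(steps=[{"delta_pos": [29.4, -26.2, 0], "yaw": 0.0665, "hand": 44}, {"delta_pos": [29.4, -26.2, 0], "yaw": 0.0665, "hand": 44}, {"delta_pos": [29.4, -26.2, 0], "yaw": 0.0665, "hand": 44}, {"delta_pos": [29.4, -26.2, 0], "yaw": 0.0665, "hand": 44}], squeeze=40)

```text
clock: 0.53
eef_pos: [348.7, 393.4, 193.7]
eef_rot: [-3.142, -0.0, 2.98]
wrist_force: [0.6, 1.5, 1.2]
finger_gap: 70.9
```

Emit:
drive_tool(steps=[{"delta_pos": [29.3, -26.2, 0], "yaw": 0.0665, "hand": 44}, {"delta_pos": [29.3, -26.2, 0], "yaw": 0.0665, "hand": 44}, {"delta_pos": [29.3, -26.2, 0], "yaw": 0.0665, "hand": 44}, {"delta_pos": [29.3, -26.2, 0], "yaw": 0.0665, "hand": 44}, {"delta_pos": [0, 0, 0], "yaw": 0, "hand": 44}])

```text
clock: 0.95
eef_pos: [468.7, 285.7, 193.4]
eef_rot: [-3.141, 0.0, -3.041]
wrist_force: [0.0, 0.5, -0.0]
finger_gap: 44.5
```

Emit:
drive_tool(steps=[{"delta_pos": [0, 0, -40], "yaw": 0, "hand": 44}, {"delta_pos": [0, 0, -40], "yaw": 0, "hand": 44}, {"delta_pos": [0, 0, 0], "yaw": 0, "hand": 44}, {"delta_pos": [0, 0, 0], "yaw": 0, "hand": 44}])

```text
clock: 1.28
eef_pos: [464.2, 289.7, 113.2]
eef_rot: [-3.14, -0.003, -3.041]
wrist_force: [0.4, -0.2, 0.5]
finger_gap: 44.1
```

Run:
```python
from h import *
c=cam("top"); s=cam("side")
crop(c,(130,160,230,240),6,"pics/d.png"); crop(s,(190,80,310,200),5,"pics/e.png")
print(manip.read_state()["eef_pos"],manip.read_state()["eef_rot"])
```

```text
[465.74340709 290.63780709 116.10572708] [ 3.14059488e+00  2.41008478e-03 -3.04107322e+00]
```

View pics/e.png

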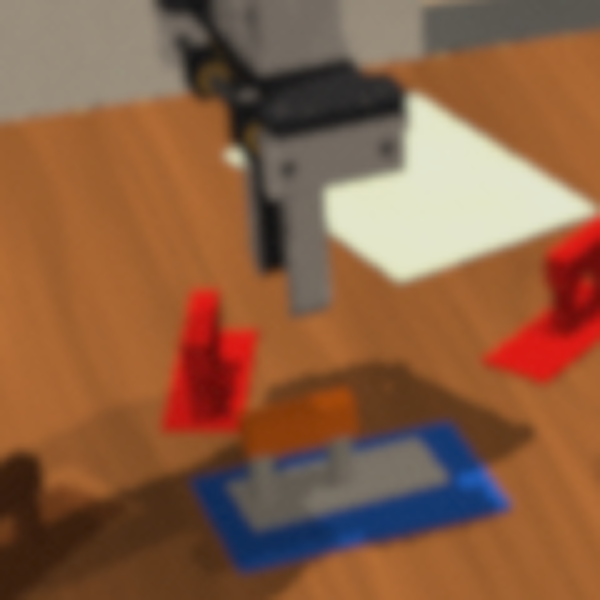

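The side view shows the jaws straddling the orange bar from above and the red floats clear of them. Descending to TCP z≈46, then closing.

Emit:
drive_tool(steps=[{"delta_pos": [0, 0, -25], "yaw": 0, "hand": 44}, {"delta_pos": [0, 0, -25], "yaw": 0, "hand": 44}, {"delta_pos": [0, 0, -17.7], "yaw": 0, "hand": 44}, {"delta_pos": [0, 0, 0], "yaw": 0, "hand": 44}, {"delta_pos": [0, 0, 0], "yaw": 0, "hand": 44}])

```text
clock: 1.8
eef_pos: [465.6, 290.5, 47.8]
eef_rot: [3.141, 0.001, -3.041]
wrist_force: [0.3, 0.3, -0.1]
finger_gap: 43.7
```

Emit:
drive_tool(steps=[{"delta_pos": [0, 0, 0], "yaw": 0, "hand": 5}, {"delta_pos": [0, 0, 0], "yaw": 0, "hand": 5}, {"delta_pos": [0, 0, 0], "yaw": 0, "hand": 5}, {"delta_pos": [0, 0, 0], "yaw": 0, "hand": 5}, {"delta_pos": [0, 0, 0], "yaw": 0, "hand": 5}], squeeze=50)

```text
clock: 2.22
eef_pos: [465.2, 290.0, 46.6]
eef_rot: [3.141, 0.001, -3.041]
wrist_force: [0.8, 1.5, 2.2]
finger_gap: 14.0
```

Emit:
drive_tool(steps=[{"delta_pos": [0, 0, 0], "yaw": 0, "hand": 5}, {"delta_pos": [0, 0, 20], "yaw": 0, "hand": 5}, {"delta_pos": [0, 0, 30], "yaw": 0, "hand": 5}, {"delta_pos": [0, 0, 30], "yaw": 0, "hand": 5}, {"delta_pos": [0, 0, 0], "yaw": 0, "hand": 5}])

```text
clock: 2.63
eef_pos: [467.0, 291.0, 131.8]
eef_rot: [3.139, 0.008, -3.041]
wrist_force: [-0.0, 0.5, 1.3]
finger_gap: 5.0
```

Emit:
drive_tool(steps=[{"delta_pos": [0, -30, 0], "yaw": -0.034, "hand": 5}, {"delta_pos": [0, -30, 0], "yaw": -0.034, "hand": 5}, {"delta_pos": [0, -31, 0], "yaw": -0.034, "hand": 5}, {"delta_pos": [0, -31, 0], "yaw": -0.034, "hand": 5}, {"delta_pos": [0, -31, 0], "yaw": -0.034, "hand": 5}])

```text
clock: 3.05
eef_pos: [464.6, 135.6, 125.9]
eef_rot: [-3.142, 0.0, 3.07]
wrist_force: [-0.5, -0.8, -0.2]
finger_gap: 4.9
```

Emit:
drive_tool(steps=[{"delta_pos": [0, -31, 0], "yaw": -0.034, "hand": 5}, {"delta_pos": [0, -31, 0], "yaw": -0.034, "hand": 5}, {"delta_pos": [0, -30, 0], "yaw": -0.034, "hand": 5}, {"delta_pos": [0, -30, 0], "yaw": -0.034, "hand": 5}, {"delta_pos": [1.6, -30, 0], "yaw": -0.035, "hand": 5}])

```text
clock: 3.47
eef_pos: [466.2, -16.6, 126.0]
eef_rot: [-3.142, 0.0, 2.899]
wrist_force: [-0.2, 0.0, 0.3]
finger_gap: 5.1
```

Emit:
drive_tool(steps=[{"delta_pos": [0, 0, -20], "yaw": 0, "hand": 5}, {"delta_pos": [0, 0, -10], "yaw": 0, "hand": 5}, {"delta_pos": [0, 0, 0], "yaw": 0, "hand": 5}, {"delta_pos": [0, 0, 0], "yaw": 0, "hand": 5}, {"delta_pos": [0, 0, 0], "yaw": 0, "hand": 5}])

```text
clock: 3.88
eef_pos: [466.8, -14.4, 96.6]
eef_rot: [3.142, 0.0, 2.902]
wrist_force: [0.3, -0.3, -0.7]
finger_gap: 5.0
```

Run:
```python
from h import *
c=cam("top"); s=cam("side")
crop(c,(230,90,390,250),4,"pics/f.png"); crop(s,(220,150,440,290),3.6,"pics/g.png")
for i in range(3):
  st=manip.read_state();print(st["eef_pos"],st["eef_rot"],st["wrist_force"],st["finger_gap"]); cam("top")
```

```text
[466.90670526 -14.53248427  96.69282696] [3.14147516e+00 9.55525773e-04 2.90203157e+00] [-0.04110918 -0.04785625  0.7000297 ] 4.982108933816221
[466.87746736 -14.627682    96.64505899] [3.14146126e+00 9.11688853e-04 2.90175441e+00] [-0.08629285  0.7501809  -0.89030564] 5.073562187958424
[466.84184504 -14.7093969   96.5610657 ] [3.14147414e+00 8.72328242e-04 2.90163926e+00] [-0.15245928  0.23073988  0.23873088] 4.9841907738464215
```

View pics/f.png

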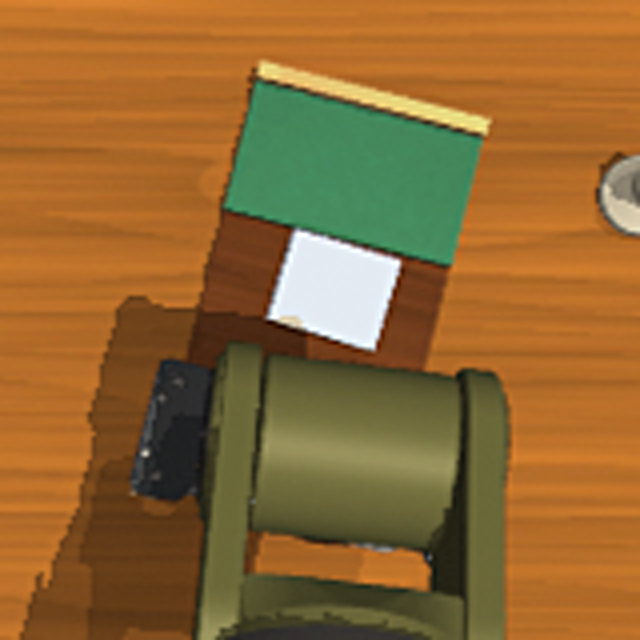

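View pics/g.png

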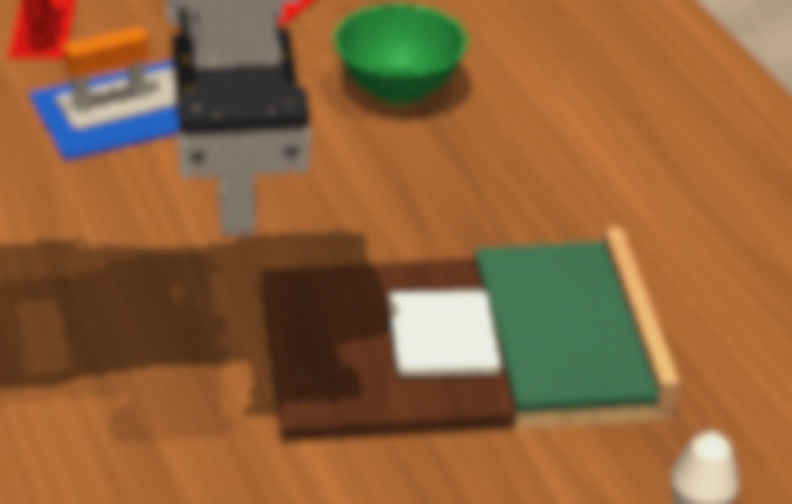

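Grasp missed: the jaws closed to 5 mm, and the side view shows the orange float still on its mat. Checking where the float is now before retrying.

Run:
```python
from h import *
c=cam("top"); s=cam("side")
print("handle",rect(c,mask(c,(8,180,150),(25,255,255),(160,185,197,228)),58))
print("blade",rect(c,mask(c,(0,0,130),(179,80,255),(165,172,200,230)),6))
m=mask(c,(8,180,150),(25,255,255),(160,185,197,228)); v,u=np.where(m); d=c["range_z"][v,u]; print("depth",np.percentile(d,[5,50,95]))
K=c["intrinsics"]; P=np.c_[(u-K[0,2])/K[0,0]*d,(v-K[1,2])/K[1,1]*d,d]@c["R"].T+c["position"]; print(np.percentile(P,[5,50,95],axis=0))
m=mask(s,(8,180,100),(25,255,255),(230,150,270,175)); v,u=np.where(m); d=s["range_z"][v,u]
K=s["intrinsics"]; P=np.c_[(u-K[0,2])/K[0,0]*d,(v-K[1,2])/K[1,1]*d,d]@s["R"].T+s["position"]; print("side",np.percentile(P,[2,50,98],axis=0))
crop(c,(130,160,230,240),6,"pics/i.png"); crop(s,(210,130,310,200),7,"pics/j.png")
```

```text
handle (array([474. , 321.2]), array([101.7,  14.4]), 1.1, [[423.0, 327.29998779296875], [423.29998779296875, 313.0], [525.0, 315.0], [524.7000122070312, 329.29998779296875]])
blade (array([484.8, 292.1]), array([110.7,  45.7]), 5.3, [[427.6000061035156, 309.70001220703125], [431.79998779296875, 264.20001220703125], [542.0999755859375, 274.3999938964844], [537.9000244140625, 320.0]])
depth [1014.79276123 1018.58856201 1022.49921875]
[[ 4.25289670e+02  3.31255500e+02 -2.94550162e+00]
 [ 4.71381964e+02  3.38759828e+02 -4.99745414e-02]
 [ 5.25230906e+02  3.45342279e+02  2.86990207e+00]]
side [[431.24370371 277.25337297  -4.03270241]
 [470.12978603 290.56322433  43.93283656]
 [520.75806177 437.64348537  58.97885522]]
```

View pics/j.png

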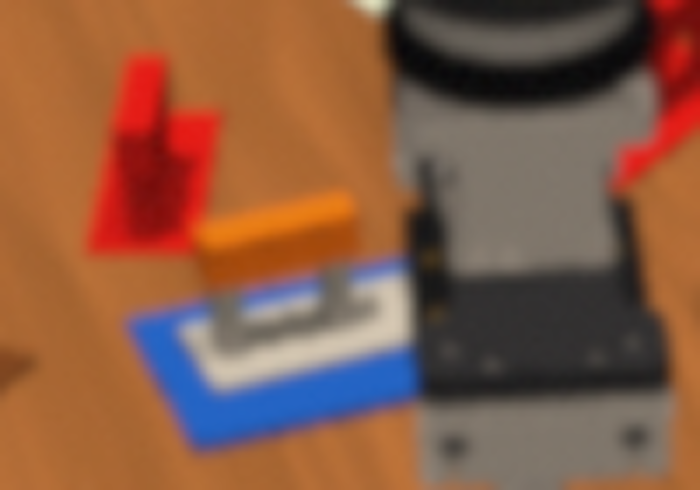

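View pics/i.png

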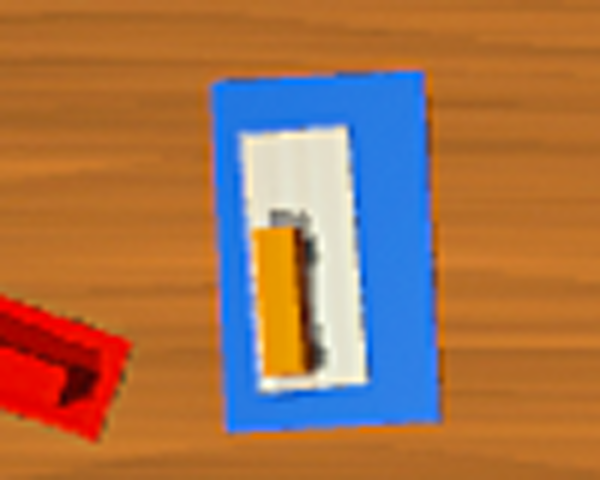

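Run:
```python
from h import *
s=cam("side"); c=cam("top")
print("pred tip first",proj(s,[[465,268,97],[465,312,97]]),"obs ~(252,142)")
print("pred tip now",proj(s,[[466.8,-16,79.6],[466.8,-16,62]]),"obs ~(286,215)")
print("pred handle", proj(s,[[465,290,48],[465,290,58],[465,290,38]]), proj(c,[[465,290,58]]))
```

```text
pred tip first [[250.37772001 152.10558128]
 [246.04137398 143.76109858]] obs ~(252,142)
pred tip now [[285.41915232 223.94776285]
 [285.54741565 230.28491931]] obs ~(286,215)
pred handle [[249.26557887 164.10652583]
 [249.04840485 160.85141806]
 [249.48088843 167.33368814]] [[175.89738625 209.77496904]]
```

Side view check: the fingertips appear about 9 px (≈25 mm) higher than the stated tool geometry predicts. Checking this with the depth image.

Run:
```python
from h import *
s=cam("side"); K=s["intrinsics"]
v,u=np.mgrid[180:235,265:310]; v=v.ravel();u=u.ravel(); d=s["range_z"][v,u]
P=np.c_[(u-K[0,2])/K[0,0]*d,(v-K[1,2])/K[1,1]*d,d]@s["R"].T+s["position"]
k=(P[:,2]>50)&(abs(P[:,0]-466)<60)&(abs(P[:,1]+16)<70)
P=P[k]
for z in range(50,180,8):
    q=P[(P[:,2]>=z)&(P[:,2]<z+8)]
    if len(q): print(z,len(q),np.round([q[:,0].min(),q[:,0].max(),q[:,1].min(),q[:,1].max()]))
st=manip.read_state();print(st["eef_pos"],st["joints"])
crop(s,(255,150,320,230),8,"pics/k.png")
```

```text
106 7 [459. 472. -29. -25.]
114 21 [453. 471. -34.  -0.]
122 28 [454. 471. -33.  -3.]
130 30 [454. 470. -36.  -4.]
138 32 [454. 471. -34. -25.]
146 25 [454. 471. -34. -26.]
154 10 [454. 471. -33. -30.]
[466.61499935 -15.06515204  96.11951218] [-1.10761105e-01  2.28334073e-01  1.85727541e+00  1.76907393e-05
  1.05583466e+00 -1.44077515e+00]
```

View pics/k.png

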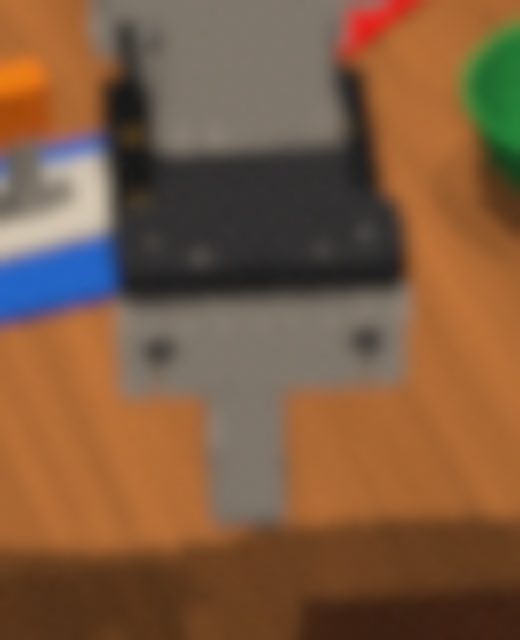

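Run:
```python
from h import *
s=cam("side")
for z in (100,105,110,115): print(z,proj(s,[[463,-31,z],[463,-20,z]]).round(1).tolist())
```

```text
100 [[285.7, 221.0], [284.1, 217.9]]
105 [[285.7, 219.1], [284.1, 216.0]]
110 [[285.6, 217.2], [284.1, 214.2]]
115 [[285.6, 215.3], [284.0, 212.3]]
```

The actual fingertips are at z≈112 while the TCP reads 96, so they sit about 15 mm above the reported TCP instead of 17 mm below. In effect the reading is about 31 mm low. That explains the miss: at TCP 46 the tips were at about 61, above the bar's top at 58. I'll go back and grasp at reported z≈15, descending in stages and checking on the way.

Emit:
drive_tool(steps=[{"delta_pos": [0, 30, 0], "yaw": 0.034, "hand": 44}, {"delta_pos": [0, 30, 0], "yaw": 0.034, "hand": 44}, {"delta_pos": [0, 31, 0], "yaw": 0.034, "hand": 44}, {"delta_pos": [0, 31, 0], "yaw": 0.034, "hand": 44}, {"delta_pos": [0, 31, 0], "yaw": 0.034, "hand": 44}])

```text
clock: 4.85
eef_pos: [466.4, 139.3, 96.1]
eef_rot: [3.142, 0.0, 3.072]
wrist_force: [-0.6, 0.2, -0.1]
finger_gap: 34.9
```

Emit:
drive_tool(steps=[{"delta_pos": [0, 31, 0], "yaw": 0.034, "hand": 44}, {"delta_pos": [0, 31, 0], "yaw": 0.034, "hand": 44}, {"delta_pos": [0, 30, 0], "yaw": 0.034, "hand": 44}, {"delta_pos": [0, 30, 0], "yaw": 0.034, "hand": 44}, {"delta_pos": [-1.6, 30, 0], "yaw": 0.035, "hand": 44}])

```text
clock: 5.27
eef_pos: [464.8, 291.4, 96.0]
eef_rot: [-3.142, 0.0, -3.04]
wrist_force: [0.1, -0.5, -0.2]
finger_gap: 43.8
```

Emit:
drive_tool(steps=[{"delta_pos": [0, 0, -25], "yaw": 0, "hand": 44}, {"delta_pos": [0, 0, -25], "yaw": 0, "hand": 44}, {"delta_pos": [0, 0, -10], "yaw": 0, "hand": 44}, {"delta_pos": [0, 0, 0], "yaw": 0, "hand": 44}, {"delta_pos": [0, 0, 0], "yaw": 0, "hand": 44}])

```text
clock: 5.68
eef_pos: [465.2, 289.7, 36.5]
eef_rot: [-3.141, -0.0, -3.042]
wrist_force: [0.6, -0.2, 1.2]
finger_gap: 44.0
```

Run:
```python
from h import *
c=cam("top"); s=cam("side")
crop(s,(210,110,310,200),7,"pics/l.png"); crop(c,(120,150,240,250),6,"pics/l2.png")
st=manip.read_state();print(st["eef_pos"],st["eef_rot"],st["wrist_force"])
```

```text
[465.80186468 289.99983364  37.5006673 ] [ 3.14085501e+00  1.83366050e-03 -3.04193179e+00] [ 0.14646531 -0.46574609 -0.14254993]
```

View pics/l.png

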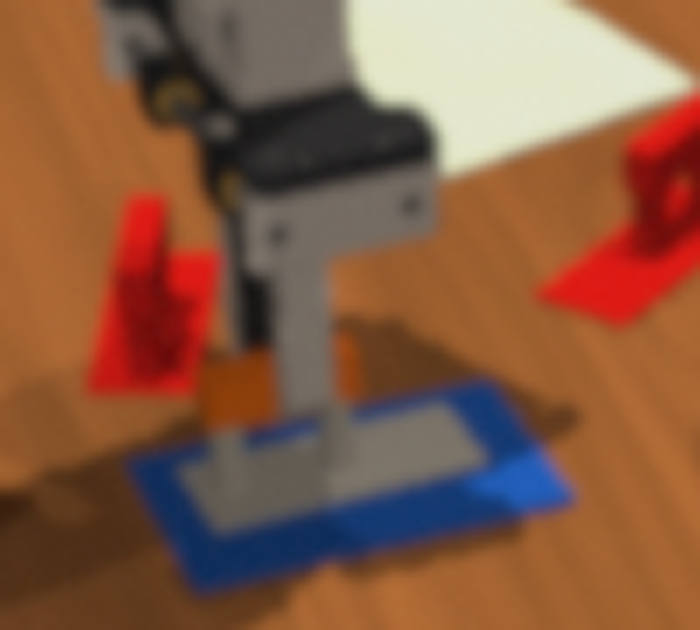

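View pics/l2.png

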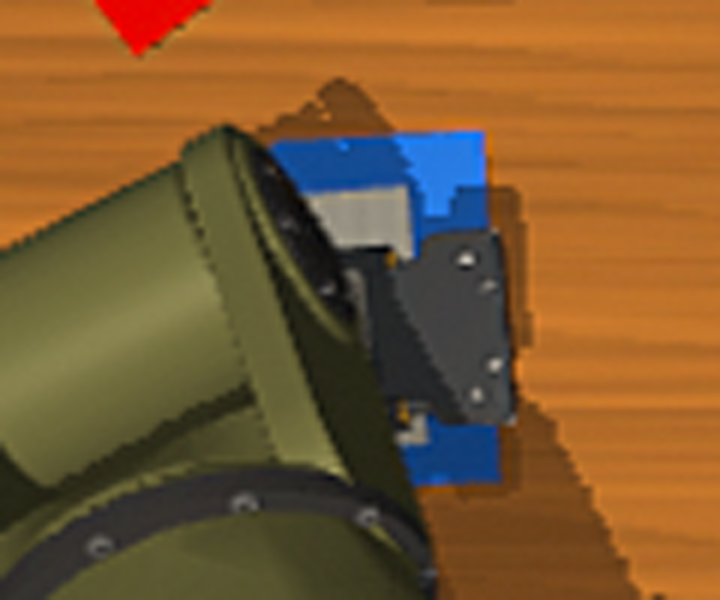

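Finger tip at (254,169) on the side view gives z≈52 at reported 37, so the offset is again +15. The finger straddles the bar. Going down 22 mm more.

Emit:
drive_tool(steps=[{"delta_pos": [0, 0, -8], "yaw": 0, "hand": 44}, {"delta_pos": [0, 0, -7], "yaw": 0, "hand": 44}, {"delta_pos": [0, 0, -6], "yaw": 0, "hand": 44}, {"delta_pos": [0, 0, 0], "yaw": 0, "hand": 44}, {"delta_pos": [0, 0, 0], "yaw": 0, "hand": 44}])

```text
clock: 6.2
eef_pos: [464.8, 289.8, 14.6]
eef_rot: [-3.141, -0.001, -3.041]
wrist_force: [-0.4, 0.0, 0.0]
finger_gap: 43.9
```

Emit:
drive_tool(steps=[{"delta_pos": [0, 0, 0], "yaw": 0, "hand": 5}, {"delta_pos": [0, 0, 0], "yaw": 0, "hand": 5}, {"delta_pos": [0, 0, 0], "yaw": 0, "hand": 5}, {"delta_pos": [0, 0, 0], "yaw": 0, "hand": 5}, {"delta_pos": [0, 0, 0], "yaw": 0, "hand": 5}])

```text
clock: 6.62
eef_pos: [465.0, 290.0, 15.2]
eef_rot: [3.141, 0.0, -3.041]
wrist_force: [-0.4, 0.8, 1.1]
finger_gap: 15.7
```

Emit:
drive_tool(steps=[{"delta_pos": [0, 0, 0], "yaw": 0, "hand": 5}, {"delta_pos": [0, 0, 0], "yaw": 0, "hand": 5}, {"delta_pos": [0, 0, 0], "yaw": 0, "hand": 5}])

```text
clock: 6.87
eef_pos: [465.0, 290.0, 15.2]
eef_rot: [3.141, 0.0, -3.041]
wrist_force: [-0.8, 0.9, 2.1]
finger_gap: 15.6
```

Run:
```python
from h import *
s=cam("side")
crop(s,(210,110,310,200),7,"pics/m.png")
st=manip.read_state();print(st["eef_pos"],st["eef_rot"],st["wrist_force"],st["finger_gap"])
```

```text
[465.02639629 289.98547555  15.16621276] [ 3.14149465e+00  1.88227272e-04 -3.04131694e+00] [ 0.21928703 -0.43490763  1.18609244] 15.55414950811986
```

View pics/m.png

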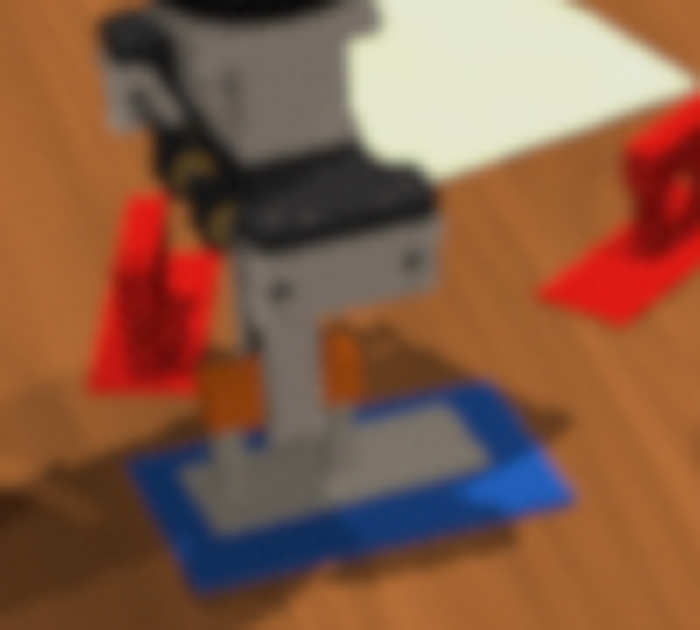

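The jaws hold the bar at 15.6 mm, and the finger is across the orange bar at (252,172) on the side view. With the blade underside at 4 mm while the TCP reads 15, underside = reading − 11. Lifting and checking.

Emit:
drive_tool(steps=[{"delta_pos": [0, 0, 5], "yaw": 0, "hand": 5}, {"delta_pos": [0, 0, 15], "yaw": 0, "hand": 5}, {"delta_pos": [0, 0, 20], "yaw": 0, "hand": 5}, {"delta_pos": [0, 0, 20], "yaw": 0, "hand": 5}, {"delta_pos": [0, 0, 10], "yaw": 0, "hand": 5}])

```text
clock: 7.33
eef_pos: [465.6, 290.2, 87.4]
eef_rot: [3.141, 0.002, -3.041]
wrist_force: [-0.6, -1.0, -1.5]
finger_gap: 15.6
```

Emit:
drive_tool(steps=[{"delta_pos": [0, -25, 0], "yaw": -0.028, "hand": 5}, {"delta_pos": [0, -31, 0], "yaw": -0.034, "hand": 5}, {"delta_pos": [0, -31, 0], "yaw": -0.035, "hand": 5}, {"delta_pos": [0, -31, 0], "yaw": -0.034, "hand": 5}, {"delta_pos": [0, -31, 0], "yaw": -0.035, "hand": 5}])

```text
clock: 7.75
eef_pos: [464.5, 139.5, 84.8]
eef_rot: [-3.141, -0.0, 3.074]
wrist_force: [0.2, 0.9, -0.9]
finger_gap: 15.6
```

Emit:
drive_tool(steps=[{"delta_pos": [0, -31, 0], "yaw": -0.035, "hand": 5}, {"delta_pos": [0, -31, 0], "yaw": -0.035, "hand": 5}, {"delta_pos": [0, -31, 0], "yaw": -0.035, "hand": 5}, {"delta_pos": [0, -31, 0], "yaw": -0.035, "hand": 5}, {"delta_pos": [1.6, -32, 0], "yaw": -0.035, "hand": 5}])

```text
clock: 8.17
eef_pos: [466.0, -16.5, 84.9]
eef_rot: [-3.142, -0.0, 2.899]
wrist_force: [0.6, -0.1, -1.7]
finger_gap: 15.7
```

Emit:
drive_tool(steps=[{"delta_pos": [0, 0, -20], "yaw": 0, "hand": 5}, {"delta_pos": [0, 0, -15], "yaw": 0, "hand": 5}, {"delta_pos": [0, 0, 0], "yaw": 0, "hand": 5}, {"delta_pos": [0, 0, 0], "yaw": 0, "hand": 5}, {"delta_pos": [0, 0, 0], "yaw": 0, "hand": 5}])

```text
clock: 8.58
eef_pos: [466.9, -14.9, 50.8]
eef_rot: [3.142, 0.001, 2.901]
wrist_force: [0.3, -0.1, -1.5]
finger_gap: 15.5
```

Run:
```python
from h import *
c=cam("top"); s=cam("side")
crop(c,(250,90,370,230),4.2,"pics/n.png"); crop(s,(220,150,440,290),3.6,"pics/o.png")
for i in range(3):
  st=manip.read_state();print(st["clock"],st["eef_pos"],st["eef_rot"],st["wrist_force"],st["finger_gap"]); cam("top")
```

```text
8.6833 [467.04767195 -14.83052918  50.90894521] [3.14144023e+00 1.29398551e-03 2.90145618e+00] [-0.32036045  0.13406673 -1.50435126] 15.673176238906882
8.7333 [467.00663901 -14.85808957  50.8375862 ] [3.14144506e+00 1.27357529e-03 2.90142739e+00] [ 0.59242571 -0.55009917 -0.90749605] 15.749193391313533
8.7833 [466.93377279 -14.89339631  50.70961455] [3.14145677e+00 1.10776791e-03 2.90126677e+00] [ 0.05666022  0.29530432 -1.10748767] 15.618044493969672
```

View pics/n.png

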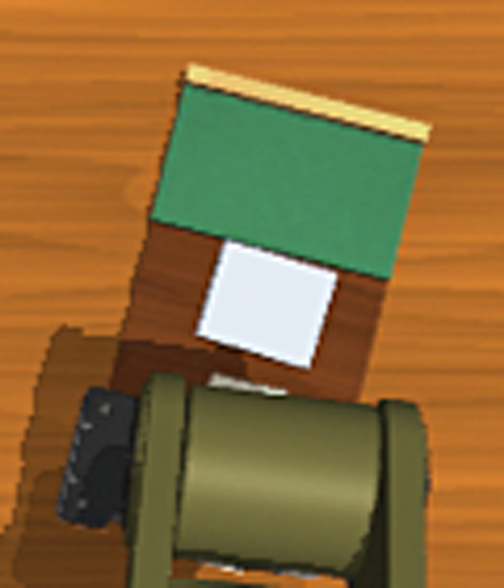

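View pics/o.png

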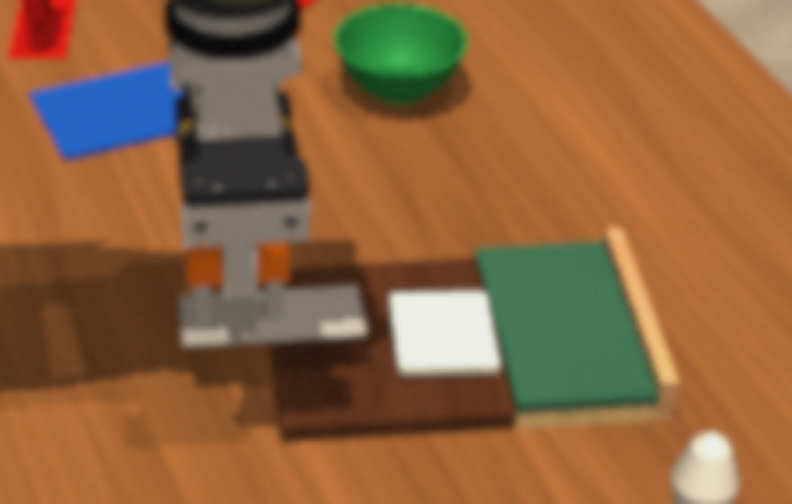

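The float is held level, with its front edge visible at about (300,179)–(318,182) on the top view, short of the tile. Checking the edge position in board coordinates.

Run:
```python
from h import *
c=cam("top")
O=np.array([623.5,-47.3]); a=np.radians(-13.8); X=np.array([np.cos(a),np.sin(a)]); Y=np.array([-X[1],X[0]])
def b(p): q=p[:,:2]-O; return np.c_[q@X,q@Y].round(1)
m=mask(c,(0,0,110),(179,70,255),(293,170,325,190))
cn=max(cv2.findContours(m,0,1)[0],key=cv2.contourArea)[:,0]; h=cn[cn[:,1]<=np.array([np.min(cn[cn[:,0]==u][:,1])+0 for u in cn[:,0]])]
print("edge",[(tuple(p),tuple(q)) for p,q in zip(h.tolist(),b(ray(c,h,42)))])
print("pred edge mid", b(np.array([[466.9+75*np.cos(-.241),-14.9+75*np.sin(-.241)]])))
m=mask(c,(0,0,170),(179,60,255),(285,135,345,177)); ce,sz,an,bx=rect(c,m,22); print("tile",sz,an,b(np.array(bx)), b(np.array([ce])))
```

```text
edge [((299, 170), (np.float64(-64.8), np.float64(24.2))), ((300, 170), (np.float64(-64.2), np.float64(21.8))), ((301, 170), (np.float64(-63.5), np.float64(19.3))), ((324, 170), (np.float64(-49.4), np.float64(-36.1))), ((323, 170), (np.float64(-50.0), np.float64(-33.7))), ((322, 170), (np.float64(-50.6), np.float64(-31.3))), ((321, 170), (np.float64(-51.2), np.float64(-28.9))), ((320, 170), (np.float64(-51.8), np.float64(-26.5))), ((319, 170), (np.float64(-52.5), np.float64(-24.1))), ((318, 170), (np.float64(-53.1), np.float64(-21.7))), ((317, 170), (np.float64(-53.7), np.float64(-19.2))), ((316, 170), (np.float64(-54.3), np.float64(-16.8))), ((315, 170), (np.float64(-54.9), np.float64(-14.4))), ((314, 170), (np.float64(-55.5), np.float64(-12.0))), ((313, 170), (np.float64(-56.2), np.float64(-9.6))), ((312, 170), (np.float64(-56.8), np.float64(-7.2))), ((311, 170), (np.float64(-57.4), np.float64(-4.8))), ((310, 170), (np.float64(-58.0), np.float64(-2.4))), ((309, 170), (np.float64(-58.6), np.float64(0.1))), ((308, 170), (np.float64(-59.2), np.float64(2.5))), ((307, 170), (np.float64(-59.8), np.float64(4.9))), ((306, 170), (np.float64(-60.5), np.float64(7.3))), ((305, 170), (np.float64(-61.1), np.float64(9.7))), ((304, 170), (np.float64(-61.7), np.float64(12.1))), ((303, 170), (np.float64(-62.3), np.float64(14.5))), ((302, 170), (np.float64(-62.9), np.float64(16.9))), ((301, 170), (np.float64(-63.5), np.float64(19.3))), ((300, 170), (np.float64(-64.2), np.float64(21.8)))]
pred edge mid [[-84.8  -5.9]]
tile [70.8 60. ] 73.1 [[-64.7 -40.2]
 [ -4.8 -43.5]
 [ -0.9  27.3]
 [-60.8  30.5]] [[-32.8  -6.5]]
```

The observed left corner converts to about (−85,+17) in board coordinates, matching the prediction (−84.8,+16.6). The tile's near edge is at x −61 to −65. Lowering onto the bed; contact is expected at TCP reading ≈23.

Emit:
drive_tool(steps=[{"delta_pos": [0, 0, -14], "yaw": 0, "hand": 5}, {"delta_pos": [0, 0, -8], "yaw": 0, "hand": 5}, {"delta_pos": [0, 0, 0], "yaw": 0, "hand": 5}, {"delta_pos": [0, 0, 0], "yaw": 0, "hand": 5}, {"delta_pos": [0, 0, 0], "yaw": 0, "hand": 5}])

```text
clock: 9.3
eef_pos: [466.7, -15.1, 28.4]
eef_rot: [3.142, 0.0, 2.901]
wrist_force: [-0.8, -0.3, -0.4]
finger_gap: 15.4
```

Emit:
drive_tool(steps=[{"delta_pos": [0, 0, -1.5], "yaw": 0, "hand": 5}, {"delta_pos": [0, 0, 0], "yaw": 0, "hand": 5}, {"delta_pos": [0, 0, 0], "yaw": 0, "hand": 5}, {"delta_pos": [0, 0, 0], "yaw": 0, "hand": 5}, {"delta_pos": [0, 0, 0], "yaw": 0, "hand": 5}])

```text
clock: 9.72
eef_pos: [466.6, -15.1, 26.7]
eef_rot: [3.142, 0.0, 2.901]
wrist_force: [0.4, -0.7, -0.6]
finger_gap: 15.8
```

Emit:
drive_tool(steps=[{"delta_pos": [0, 0, -1], "yaw": 0, "hand": 5}, {"delta_pos": [0, 0, 0], "yaw": 0, "hand": 5}, {"delta_pos": [0, 0, 0], "yaw": 0, "hand": 5}, {"delta_pos": [0, 0, 0], "yaw": 0, "hand": 5}, {"delta_pos": [0, 0, 0], "yaw": 0, "hand": 5}])

```text
clock: 10.13
eef_pos: [466.6, -15.1, 25.6]
eef_rot: [3.142, 0.0, 2.901]
wrist_force: [-0.5, -0.6, -0.5]
finger_gap: 15.5
```

Emit:
drive_tool(steps=[{"delta_pos": [0, 0, -1], "yaw": 0, "hand": 5}, {"delta_pos": [0, 0, 0], "yaw": 0, "hand": 5}, {"delta_pos": [0, 0, 0], "yaw": 0, "hand": 5}])

```text
clock: 10.38
eef_pos: [466.5, -15.1, 24.5]
eef_rot: [-3.142, -0.0, 2.901]
wrist_force: [-0.1, 0.8, -0.9]
finger_gap: 15.9
```

Emit:
drive_tool(steps=[{"delta_pos": [0, 0, -0.7], "yaw": 0, "hand": 5}, {"delta_pos": [0, 0, 0], "yaw": 0, "hand": 5}, {"delta_pos": [0, 0, 0], "yaw": 0, "hand": 5}])

```text
clock: 10.63
eef_pos: [466.5, -15.1, 23.8]
eef_rot: [-3.142, -0.0, 2.901]
wrist_force: [-0.1, -0.9, -1.6]
finger_gap: 15.5
```

Emit:
drive_tool(steps=[{"delta_pos": [0, 0, -0.7], "yaw": 0, "hand": 5}, {"delta_pos": [0, 0, 0], "yaw": 0, "hand": 5}, {"delta_pos": [0, 0, 0], "yaw": 0, "hand": 5}])

```text
clock: 10.88
eef_pos: [466.6, -15.1, 23.2]
eef_rot: [-3.142, 0.0, 2.901]
wrist_force: [0.8, 1.0, -0.1]
finger_gap: 15.4
```

Emit:
drive_tool(steps=[{"delta_pos": [0, 0, -0.4], "yaw": 0, "hand": 5}, {"delta_pos": [0, 0, 0], "yaw": 0, "hand": 5}, {"delta_pos": [0, 0, 0], "yaw": 0, "hand": 5}])

```text
clock: 11.13
eef_pos: [466.6, -15.0, 23.1]
eef_rot: [3.142, 0.0, 2.901]
wrist_force: [-2.9, 0.9, 6.9]
finger_gap: 15.6
```

```bash
cat > f.py <<'E'
from h import *
F=[];Q=[];M=[]
for i in range(10):
  manip.camera("top"); st=manip.read_state(); F.append(st["wrist_force"]);Q.append(st["eef_pos"]);M.append(st["moment"])
print(st["clock"],np.mean(F,0).round(2),np.mean(M,0).round(3),np.mean(Q,0).round(2),st["eef_rot"].round(4))
E
python3 f.py
```

```text
11.6333 [-2.86  1.16  5.77] [ 0.08   0.516 -0.004] [466.63 -15.06  23.1 ] [3.1415e+00 2.0000e-04 2.9008e+00]
```

Contact at reading 23.1 with about 7 N. That is too firm, so easing off 0.2 mm.

Emit:
drive_tool(steps=[{"delta_pos": [0, 0, 0.2], "yaw": 0, "hand": 5}, {"delta_pos": [0, 0, 0], "yaw": 0, "hand": 5}])

```text
clock: 11.8
eef_pos: [466.6, -15.1, 23.1]
eef_rot: [3.142, 0.0, 2.901]
wrist_force: [-2.4, 0.2, 4.2]
finger_gap: 15.6
```

```bash
python3 f.py
```

```text
12.3 [-2.44  1.18  5.46] [ 0.149  0.412 -0.009] [466.62 -15.05  23.1 ] [3.1416 0.     2.9008]
```

Emit:
drive_tool(steps=[{"delta_pos": [0, 0, 0.2], "yaw": 0, "hand": 5}, {"delta_pos": [0, 0, 0], "yaw": 0, "hand": 5}])

```text
clock: 12.47
eef_pos: [466.6, -15.1, 23.1]
eef_rot: [3.142, 0.0, 2.901]
wrist_force: [-0.7, 1.6, 1.5]
finger_gap: 15.7
```

```bash
python3 f.py
```

```text
12.9667 [-0.8   1.03  1.89] [0.134 0.083 0.015] [466.6  -15.09  23.13] [3.1416e+00 1.0000e-04 2.9008e+00]
```

About 3 N on the bed. Sliding forward along the board's +x, 21 mm first.

Emit:
drive_tool(steps=[{"delta_pos": [2.9, -0.72, 0], "yaw": 0, "hand": 5}, {"delta_pos": [2.9, -0.72, 0], "yaw": 0, "hand": 5}, {"delta_pos": [2.9, -0.72, 0], "yaw": 0, "hand": 5}, {"delta_pos": [2.9, -0.72, 0], "yaw": 0, "hand": 5}, {"delta_pos": [0, 0, 0], "yaw": 0, "hand": 5}])

```text
clock: 13.38
eef_pos: [478.8, -18.2, 23.1]
eef_rot: [-3.142, 0.001, 2.901]
wrist_force: [0.4, -0.1, 1.1]
finger_gap: 15.7
```

```bash
python3 f.py
python3 - <<'E'
from h import *
c=cam("top"); s=cam("side")
crop(c,(250,90,370,230),4.2,"pics/p.png"); crop(s,(260,200,420,290),5,"pics/q.png")
E
```

```text
13.8833 [ 0.94 -0.25  0.74] [-0.071 -0.204  0.009] [478.31 -18.02  23.14] [-3.1416e+00  1.0000e-04  2.9008e+00]
```

View pics/q.png

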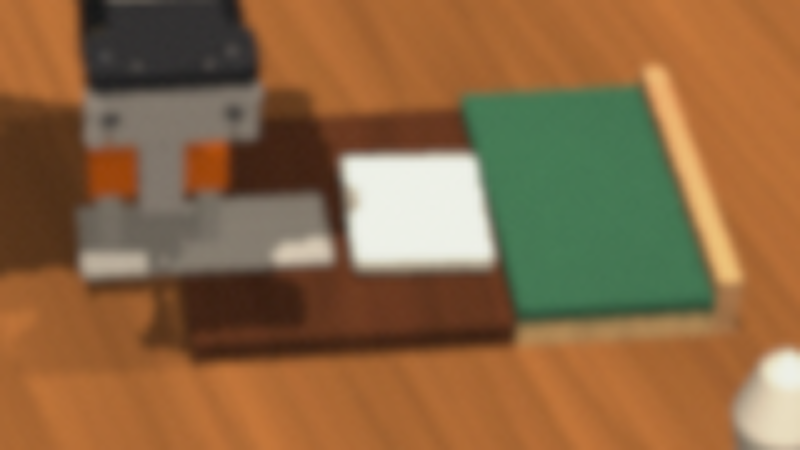

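The blade lies flat on the bed, its edge about 8 mm short of the tile, with about 2 N press. Continuing.

Emit:
drive_tool(steps=[{"delta_pos": [2.9, -0.72, 0], "yaw": 0, "hand": 5}, {"delta_pos": [2.9, -0.72, -0.05], "yaw": 0, "hand": 5}, {"delta_pos": [2.9, -0.72, 0], "yaw": 0, "hand": 5}, {"delta_pos": [2.9, -0.72, -0.05], "yaw": 0, "hand": 5}, {"delta_pos": [0, 0, 0], "yaw": 0, "hand": 5}])

```text
clock: 14.4
eef_pos: [490.4, -21.0, 23.1]
eef_rot: [3.141, 0.001, 2.901]
wrist_force: [0.8, -0.6, 3.7]
finger_gap: 15.7
```

Emit:
drive_tool(steps=[{"delta_pos": [1.5, -0.37, 0], "yaw": 0, "hand": 5}, {"delta_pos": [1.5, -0.37, -0.05], "yaw": 0, "hand": 5}, {"delta_pos": [1.5, -0.37, 0], "yaw": 0, "hand": 5}, {"delta_pos": [0, 0, 0], "yaw": 0, "hand": 5}, {"delta_pos": [0, 0, 0], "yaw": 0, "hand": 5}])

```text
clock: 14.82
eef_pos: [494.5, -22.0, 23.1]
eef_rot: [3.142, 0.0, 2.901]
wrist_force: [-1.7, 0.6, 5.3]
finger_gap: 15.6
```

```bash
python3 f.py
python3 - <<'E'
from h import *
c=cam("top"); s=cam("side")
crop(c,(250,90,370,230),4.2,"pics/p1.png"); crop(s,(260,200,420,290),5,"pics/q1.png")
E
```

```text
15.3167 [-1.43  0.42  4.85] [ 0.028  0.293 -0.025] [494.47 -21.99  23.14] [3.1416e+00 4.0000e-04 2.9008e+00]
```

View pics/q1.png

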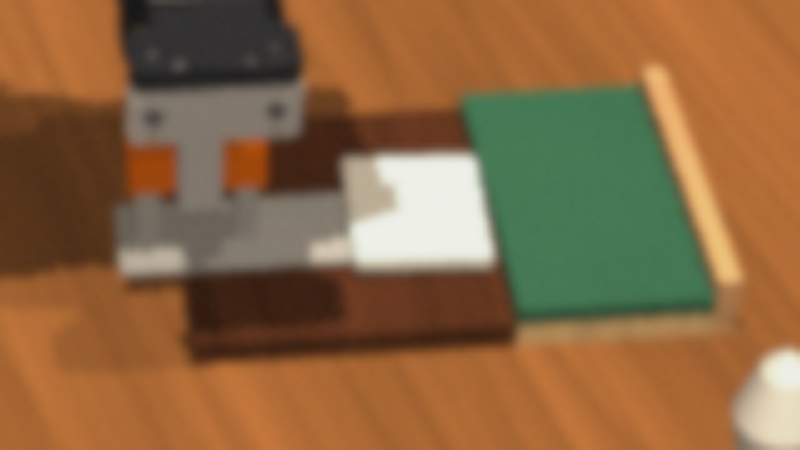

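View pics/p1.png

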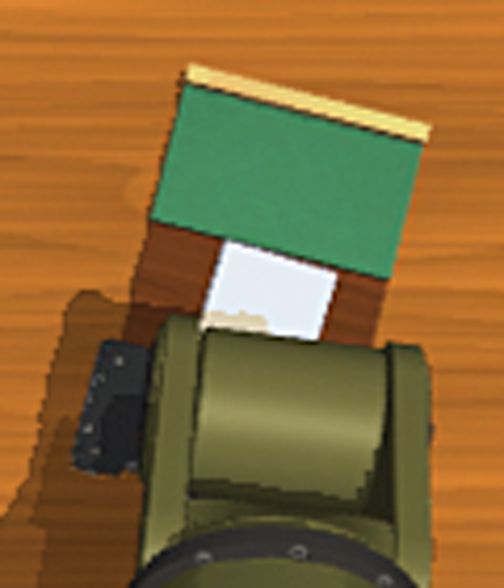

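The edge is now about 6 mm under the tile's near edge, with the tile flat. Press is about 6 N, so easing 0.1 mm while pushing on to square the tile against the step.

Emit:
drive_tool(steps=[{"delta_pos": [0.97, -0.24, 0.1], "yaw": 0, "hand": 5}, {"delta_pos": [0.97, -0.24, 0], "yaw": 0, "hand": 5}, {"delta_pos": [0.97, -0.24, 0], "yaw": 0, "hand": 5}, {"delta_pos": [0, 0, 0], "yaw": 0, "hand": 5}])

```text
clock: 15.75
eef_pos: [497.2, -22.7, 23.1]
eef_rot: [-3.142, -0.0, 2.901]
wrist_force: [-3.3, 0.6, 5.1]
finger_gap: 15.9
```

Emit:
drive_tool(steps=[{"delta_pos": [0.97, -0.24, 0], "yaw": 0, "hand": 5}, {"delta_pos": [0, 0, 0], "yaw": 0, "hand": 5}, {"delta_pos": [0, 0, 0], "yaw": 0, "hand": 5}])

```text
clock: 16.0
eef_pos: [498.1, -22.9, 23.1]
eef_rot: [-3.142, -0.0, 2.901]
wrist_force: [-3.7, 1.1, 5.9]
finger_gap: 15.4
```

Emit:
drive_tool(steps=[{"delta_pos": [0.97, -0.24, 0], "yaw": 0, "hand": 5}, {"delta_pos": [0, 0, 0], "yaw": 0, "hand": 5}, {"delta_pos": [0, 0, 0], "yaw": 0, "hand": 5}])

```text
clock: 16.25
eef_pos: [499.0, -23.2, 23.2]
eef_rot: [-3.142, -0.0, 2.901]
wrist_force: [-3.6, 0.5, 5.6]
finger_gap: 15.6
```

```bash
python3 f.py
python3 - <<'E'
from h import *
c=cam("top"); s=cam("side")
crop(c,(280,130,350,180),8,"pics/p2.png"); crop(s,(260,200,420,290),5,"pics/q2.png")
E
```

```text
16.75 [-3.35  0.83  5.59] [ 0.07   0.564 -0.046] [499.04 -23.15  23.14] [-3.1416e+00 -4.0000e-04  2.9008e+00]
```

View pics/q2.png

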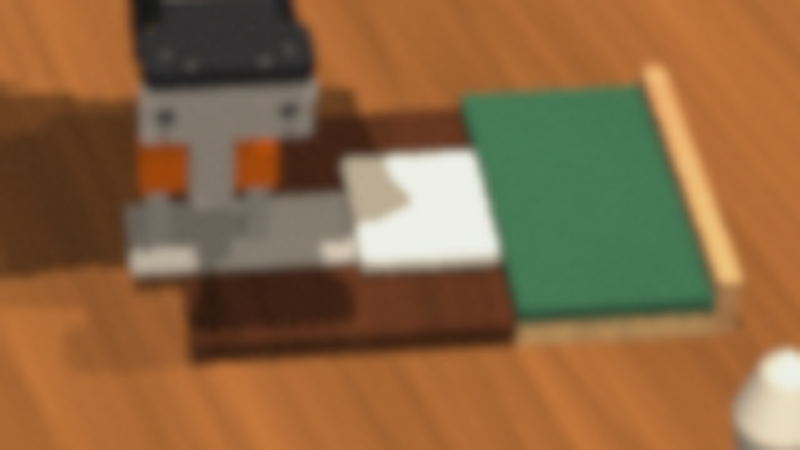

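View pics/p2.png

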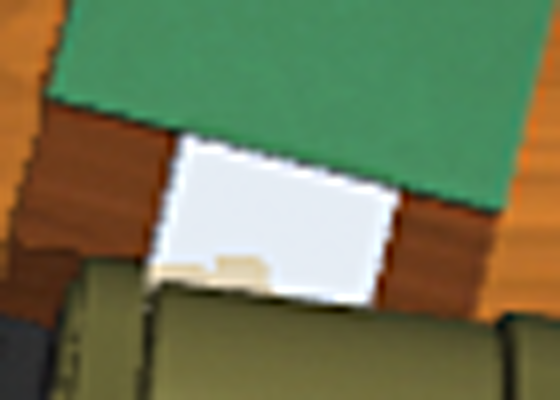

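The tile is moving and squaring up, its far edge now almost on the step. One more gentle push, easing the downward press a little.

Emit:
drive_tool(steps=[{"delta_pos": [0.5, -0.12, 0.15], "yaw": 0, "hand": 5}, {"delta_pos": [0.5, -0.12, 0], "yaw": 0, "hand": 5}, {"delta_pos": [0, 0, 0], "yaw": 0, "hand": 5}, {"delta_pos": [0, 0, 0], "yaw": 0, "hand": 5}])

```text
clock: 17.18
eef_pos: [500.1, -23.4, 23.1]
eef_rot: [-3.142, -0.0, 2.901]
wrist_force: [-2.5, 0.7, 3.6]
finger_gap: 15.8
```

```bash
python3 f.py
```

```text
17.6833 [-1.94  0.52  1.47] [ 0.009  0.344 -0.023] [500.1  -23.41  23.16] [-3.1416 -0.      2.9008]
```

Emit:
drive_tool(steps=[{"delta_pos": [0.5, -0.12, 0], "yaw": 0, "hand": 5}, {"delta_pos": [0.4, -0.1, 0], "yaw": 0, "hand": 5}, {"delta_pos": [0, 0, 0], "yaw": 0, "hand": 5}, {"delta_pos": [0, 0, 0], "yaw": 0, "hand": 5}])

```text
clock: 18.02
eef_pos: [501.1, -23.6, 23.2]
eef_rot: [-3.142, 0.0, 2.901]
wrist_force: [-0.6, 0.0, -0.9]
finger_gap: 15.8
```

```bash
python3 f.py;  python3 - <<'E'
from h import *
c=cam("top"); s=cam("side")
crop(c,(280,130,350,180),8,"pics/p3.png"); crop(s,(260,200,420,290),5,"pics/q3.png")
E
```

```text
18.5167 [-0.33 -0.06 -1.19] [ 0.02   0.047 -0.022] [501.07 -23.63  23.22] [3.1416e+00 1.0000e-04 2.9008e+00]
```

View pics/p3.png

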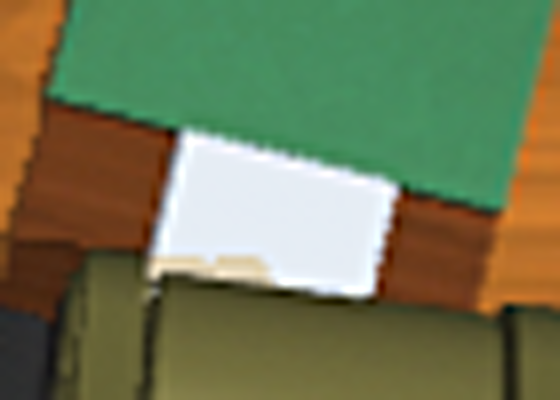

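The tile is now square against the step, and the blade edge is about 10 mm under it at the face. Next I back off about 3.5 mm so the blade doesn't jam against the face, then lift along an arc around the step corner with the blade 53 mm from the pivot.

Emit:
drive_tool(steps=[{"delta_pos": [-1.7, 0.42, 0.3], "yaw": 0, "hand": 5}, {"delta_pos": [-1.7, 0.42, 0.3], "yaw": 0, "hand": 5}, {"delta_pos": [0, 0, 1.5], "yaw": 0, "hand": 5}, {"delta_pos": [0, 0, 1.5], "yaw": 0, "hand": 5}, {"delta_pos": [0, 0, 0], "yaw": 0, "hand": 5}])

```text
clock: 19.03
eef_pos: [497.7, -22.8, 27.2]
eef_rot: [3.142, 0.0, 2.901]
wrist_force: [0.3, 0.8, -1.3]
finger_gap: 15.5
```

Emit:
drive_tool(steps=[{"delta_pos": [-0.1, 0, 2], "yaw": 0, "hand": 5}, {"delta_pos": [-0.1, 0.1, 2], "yaw": 0, "hand": 5}, {"delta_pos": [0, 0, 2], "yaw": 0, "hand": 5}, {"delta_pos": [0.6, -0.14, 2.8], "yaw": 0, "hand": 5}, {"delta_pos": [0.6, -0.14, 2.8], "yaw": 0, "hand": 5}])

```text
clock: 19.45
eef_pos: [498.6, -23.0, 38.7]
eef_rot: [-3.142, -0.0, 2.901]
wrist_force: [-0.8, -0.0, -2.0]
finger_gap: 15.3
```

```bash
python3 - <<'E'
from h import *
c=cam("top"); s=cam("side")
crop(c,(280,120,350,180),8,"pics/p4.png"); crop(s,(260,200,420,290),5,"pics/q4.png")
st=manip.read_state();print(st["clock"],st["eef_pos"],st["wrist_force"])
E
```

```text
19.55 [498.97305246 -23.01248491  38.99699949] [ 0.40035505  0.04389632 -1.35242947]
```

View pics/q4.png

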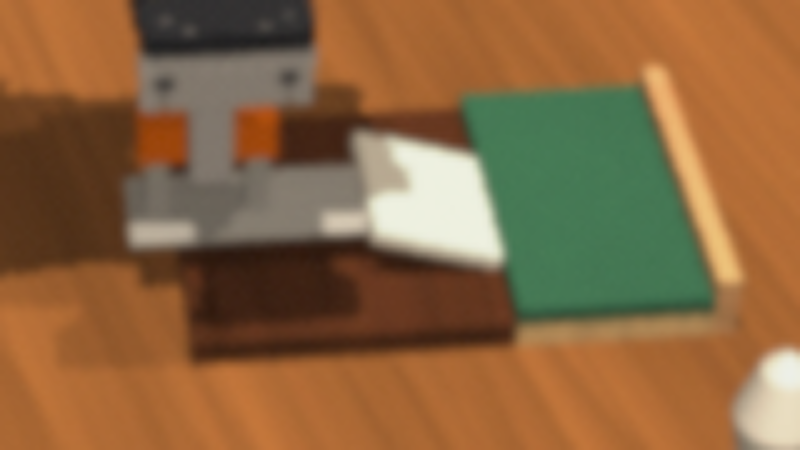

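The near edge is rising, the tile is tilted about 20° on the blade, and its far edge is against the step. Continuing along the arc.

Emit:
drive_tool(steps=[{"delta_pos": [1.14, -0.28, 3.1], "yaw": 0, "hand": 5}, {"delta_pos": [1.14, -0.28, 3.1], "yaw": 0, "hand": 5}, {"delta_pos": [1.14, -0.28, 3.1], "yaw": 0, "hand": 5}, {"delta_pos": [1.14, -0.28, 3.2], "yaw": 0, "hand": 5}])

```text
clock: 19.88
eef_pos: [503.4, -24.1, 51.3]
eef_rot: [3.142, 0.0, 2.901]
wrist_force: [0.4, -0.1, -2.2]
finger_gap: 15.9
```

Emit:
drive_tool(steps=[{"delta_pos": [2.6, -0.65, 3.4], "yaw": 0, "hand": 5}, {"delta_pos": [2.6, -0.65, 3.4], "yaw": 0, "hand": 5}, {"delta_pos": [2.6, -0.65, 3.4], "yaw": 0, "hand": 5}, {"delta_pos": [0, 0, 0], "yaw": 0, "hand": 5}, {"delta_pos": [0, 0, 0], "yaw": 0, "hand": 5}])

```text
clock: 20.3
eef_pos: [511.1, -26.1, 61.3]
eef_rot: [3.142, 0.0, 2.901]
wrist_force: [-0.7, 0.4, -1.1]
finger_gap: 15.7
```

```bash
python3 - <<'E'
from h import *
c=cam("top"); s=cam("side")
crop(c,(280,120,350,180),8,"pics/p5.png"); crop(s,(260,190,420,290),5,"pics/q5.png")
st=manip.read_state();print(st["clock"],st["eef_pos"],st["wrist_force"])
E
```

```text
20.4 [510.8007105  -25.99177661  60.94820815] [-1.5682798   0.70861693 -1.35289429]
```

View pics/q5.png

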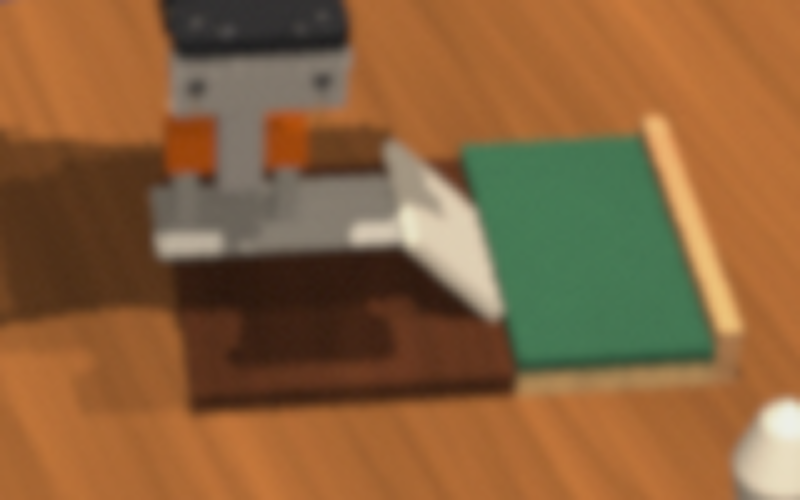

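The tile is tilted about 50° on the blade. Continuing to upright.

Emit:
drive_tool(steps=[{"delta_pos": [2.8, -0.7, 2.1], "yaw": 0, "hand": 5}, {"delta_pos": [2.8, -0.7, 2.1], "yaw": 0, "hand": 5}, {"delta_pos": [2.8, -0.7, 2.1], "yaw": 0, "hand": 5}, {"delta_pos": [2.8, -0.7, 2.0], "yaw": 0, "hand": 5}, {"delta_pos": [0, 0, 0], "yaw": 0, "hand": 5}])

```text
clock: 20.82
eef_pos: [523.0, -29.0, 70.0]
eef_rot: [3.142, 0.001, 2.901]
wrist_force: [-0.0, 0.2, -1.0]
finger_gap: 15.7
```

Emit:
drive_tool(steps=[{"delta_pos": [3.0, -0.75, 1.1], "yaw": 0, "hand": 5}, {"delta_pos": [3.0, -0.75, 1.1], "yaw": 0, "hand": 5}, {"delta_pos": [3.0, -0.75, 1.0], "yaw": 0, "hand": 5}, {"delta_pos": [3.0, -0.75, 1.0], "yaw": 0, "hand": 5}, {"delta_pos": [0, 0, 0], "yaw": 0, "hand": 5}])

```text
clock: 21.23
eef_pos: [534.8, -32.0, 73.9]
eef_rot: [3.142, 0.001, 2.901]
wrist_force: [-0.7, -0.9, -1.4]
finger_gap: 15.7
```

```bash
python3 - <<'E'
from h import *
c=cam("top"); s=cam("side")
crop(c,(280,120,350,180),8,"pics/p6.png"); crop(s,(260,190,420,290),5,"pics/q6.png")
st=manip.read_state();print(st["clock"],st["eef_pos"],st["wrist_force"])
E
```

```text
21.3333 [534.22434236 -31.86675678  73.58391732] [-0.1552311   0.34858898 -1.92293107]
```

View pics/q6.png

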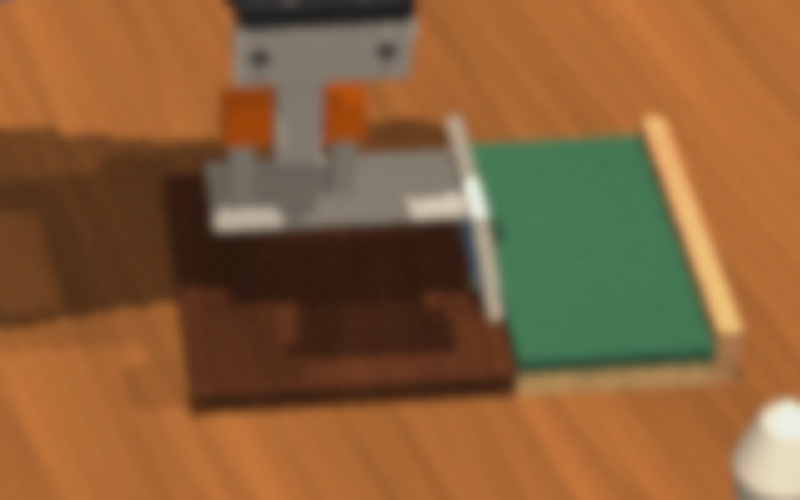

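The tile is nearly upright against the step, with its face toward the blade. Pushing it over.

Emit:
drive_tool(steps=[{"delta_pos": [3.0, -0.75, 0.4], "yaw": 0, "hand": 5}, {"delta_pos": [3.0, -0.75, 0.2], "yaw": 0, "hand": 5}, {"delta_pos": [3.0, -0.75, 0], "yaw": 0, "hand": 5}, {"delta_pos": [3.0, -0.75, 0], "yaw": 0, "hand": 5}, {"delta_pos": [3.0, -0.75, 0], "yaw": 0, "hand": 5}])

```text
clock: 21.75
eef_pos: [549.5, -35.7, 74.2]
eef_rot: [-3.142, -0.0, 2.901]
wrist_force: [-1.1, -0.2, -1.8]
finger_gap: 15.6
```

Emit:
drive_tool(steps=[{"delta_pos": [3.0, -0.75, 0], "yaw": 0, "hand": 5}, {"delta_pos": [3.0, -0.75, 0], "yaw": 0, "hand": 5}, {"delta_pos": [0, 0, 0], "yaw": 0, "hand": 5}])

```text
clock: 22.0
eef_pos: [555.7, -37.2, 74.2]
eef_rot: [-3.142, 0.0, 2.901]
wrist_force: [0.9, 0.6, -1.8]
finger_gap: 15.7
```

```bash
python3 - <<'E'
from h import *
c=cam("top"); s=cam("side")
crop(c,(280,100,360,180),7,"pics/p7.png"); crop(s,(260,190,420,290),5,"pics/q7.png")
st=manip.read_state();print(st["clock"],st["eef_pos"],st["wrist_force"])
E
```

```text
22.1 [555.16465255 -37.08360704  74.14322468] [ 0.14752854 -0.26702079 -1.16813609]
```

View pics/q7.png

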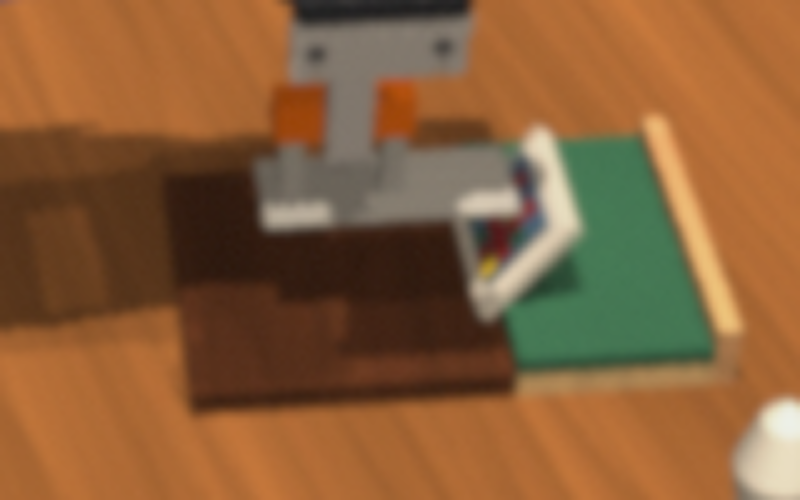

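The tile is past vertical and falling face up onto the pad. Letting it settle.

Emit:
drive_tool(steps=[{"delta_pos": [0, 0, 0], "yaw": 0, "hand": 5}, {"delta_pos": [0, 0, 0], "yaw": 0, "hand": 5}, {"delta_pos": [0, 0, 0], "yaw": 0, "hand": 5}, {"delta_pos": [0, 0, 0], "yaw": 0, "hand": 5}])

```text
clock: 22.43
eef_pos: [555.1, -37.1, 74.3]
eef_rot: [-3.142, -0.0, 2.901]
wrist_force: [-0.9, 0.3, -2.1]
finger_gap: 15.9
```

```bash
python3 - <<'E'
from h import *
c=cam("top"); s=cam("side")
crop(c,(270,90,370,190),6,"pics/p8.png"); crop(s,(260,190,420,290),5,"pics/q8.png")
st=manip.read_state();print(st["clock"],st["eef_pos"],st["wrist_force"])
E
```

```text
22.5333 [555.16965787 -37.06408853  74.28329783] [ 0.0431163  -0.74593341 -1.92095998]
```

View pics/q8.png

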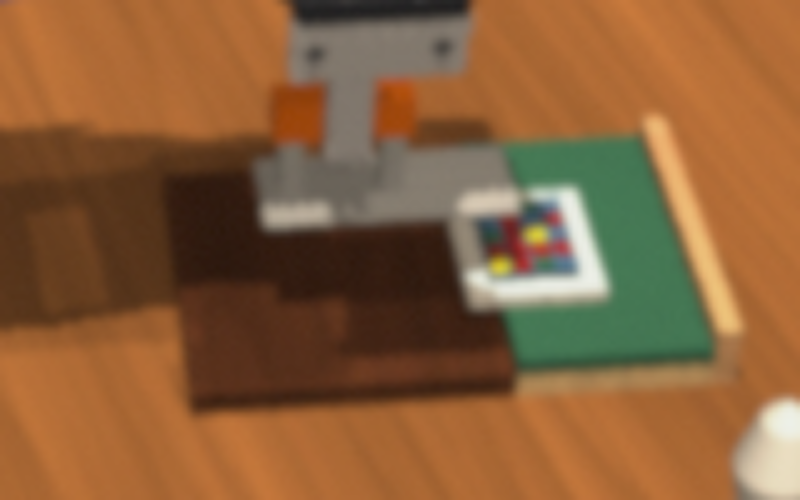

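View pics/p8.png

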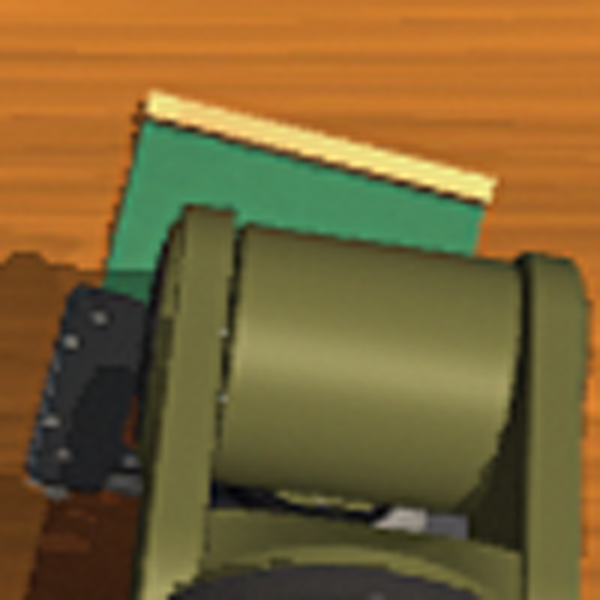

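The tile lies mosaic up on the pad. Retracting and measuring it.

Emit:
drive_tool(steps=[{"delta_pos": [-10, 2.5, 4], "yaw": 0, "hand": 5}, {"delta_pos": [-25, 6.2, 4], "yaw": 0, "hand": 5}, {"delta_pos": [-27, 6.7, 3], "yaw": 0, "hand": 5}, {"delta_pos": [-27, 6.7, 0], "yaw": 0, "hand": 5}, {"delta_pos": [0, 0, 0], "yaw": 0, "hand": 5}])

```text
clock: 22.95
eef_pos: [462.5, -14.1, 85.0]
eef_rot: [-3.141, -0.002, 2.901]
wrist_force: [-0.9, -0.2, -0.9]
finger_gap: 15.6
```

Emit:
drive_tool(steps=[{"delta_pos": [0, 25, 0], "yaw": 0.028, "hand": 5}, {"delta_pos": [0, 31, 0], "yaw": 0.034, "hand": 5}, {"delta_pos": [0, 31, 0], "yaw": 0.035, "hand": 5}, {"delta_pos": [0, 31, 0], "yaw": 0.034, "hand": 5}, {"delta_pos": [0, 31, 0], "yaw": 0.035, "hand": 5}])

```text
clock: 23.37
eef_pos: [466.3, 135.5, 85.4]
eef_rot: [3.141, 0.001, 3.068]
wrist_force: [0.1, -0.1, -0.7]
finger_gap: 15.2
```

Run:
```python
from h import *
c=cam("top"); s=cam("side"); crop(c,(270,90,370,190),6,"pics/p9.png"); crop(s,(300,190,420,290),6,"pics/q9.png")
st=manip.read_state();print(st["clock"],st["eef_pos"],st["eef_rot"])
O=np.array([623.5,-47.3]); a=np.radians(-13.8); X=np.array([np.cos(a),np.sin(a)]); Y=np.array([-X[1],X[0]])
m=mask(c,(0,0,150),(179,70,255),(285,100,345,180)); ce,sz,an,bx=rect(c,m,26); q=np.array(ce)-O; print(sz,an,q@X,q@Y)
K=c["intrinsics"]; v,u=np.where(m); d=c["range_z"][v,u]; P=np.c_[(u-K[0,2])/K[0,0]*d,(v-K[1,2])/K[1,1]*d,d]@c["R"].T+c["position"]; print("z",np.percentile(P[:,2],[5,50,95]))
```

```text
23.4667 [466.29302081 137.22977428  85.38894104] [3.14096777e+00 5.97982683e-04 3.07164513e+00]
[71.9 60.9] 76.5 15.599560962394985 -4.818059545140816
z [20.97417015 26.02068693 29.18982274]
```

View pics/p9.png

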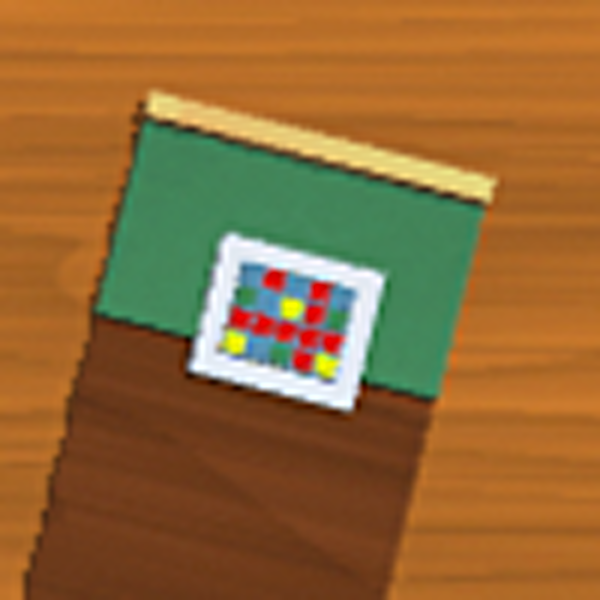

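The tile lies square, face up, with its centre about 16 mm beyond the step (needs 10–60) and y ≈ −5. Its top measures about 26 mm, consistent with lying flat. Taking the float back to the mat.

Emit:
drive_tool(steps=[{"delta_pos": [0, 31, 0], "yaw": 0.035, "hand": 5}, {"delta_pos": [0, 31, 0], "yaw": 0.035, "hand": 5}, {"delta_pos": [0, 31, 0], "yaw": 0.035, "hand": 5}, {"delta_pos": [0, 31, 0], "yaw": 0.035, "hand": 5}, {"delta_pos": [0, 30, 0], "yaw": 0.034, "hand": 5}])

```text
clock: 23.88
eef_pos: [466.4, 289.2, 85.3]
eef_rot: [3.142, 0.0, -3.041]
wrist_force: [0.5, -0.6, -1.3]
finger_gap: 15.8
```

Emit:
drive_tool(steps=[{"delta_pos": [0, 0, -20], "yaw": 0, "hand": 5}, {"delta_pos": [0, 0, -20], "yaw": 0, "hand": 5}, {"delta_pos": [0, 0, 0], "yaw": 0, "hand": 5}, {"delta_pos": [0, 0, 0], "yaw": 0, "hand": 5}, {"delta_pos": [0, 0, 0], "yaw": 0, "hand": 5}])

```text
clock: 24.3
eef_pos: [466.9, 287.7, 46.3]
eef_rot: [3.141, 0.001, -3.043]
wrist_force: [0.5, -0.4, -0.5]
finger_gap: 15.5
```

Emit:
drive_tool(steps=[{"delta_pos": [0, 0, -15], "yaw": 0, "hand": 5}, {"delta_pos": [0, 0, -10], "yaw": 0, "hand": 5}, {"delta_pos": [0, 0, -3], "yaw": 0, "hand": 5}, {"delta_pos": [0, 0, 0], "yaw": 0, "hand": 5}, {"delta_pos": [0, 0, 0], "yaw": 0, "hand": 5}])

```text
clock: 24.72
eef_pos: [466.4, 288.0, 17.8]
eef_rot: [3.141, 0.0, -3.043]
wrist_force: [-0.9, 0.3, -1.7]
finger_gap: 15.9
```

Emit:
drive_tool(steps=[{"delta_pos": [0, 0, -1], "yaw": 0, "hand": 5}, {"delta_pos": [0, 0, 0], "yaw": 0, "hand": 5}, {"delta_pos": [0, 0, 0], "yaw": 0, "hand": 5}])

```text
clock: 24.97
eef_pos: [466.3, 288.1, 16.6]
eef_rot: [3.141, 0.0, -3.042]
wrist_force: [0.6, -0.1, -0.9]
finger_gap: 15.7
```

```bash
python3 f.py
```

```text
25.4667 [-0.19  0.1  -1.41] [0.045 0.02  0.003] [466.22 288.05  16.35] [ 3.1416  0.     -3.0424]
```

Emit:
drive_tool(steps=[{"delta_pos": [0, 0, -0.7], "yaw": 0, "hand": 5}, {"delta_pos": [0, 0, -0.5], "yaw": 0, "hand": 5}, {"delta_pos": [0, 0, 0], "yaw": 0, "hand": 5}, {"delta_pos": [0, 0, 0], "yaw": 0, "hand": 5}])

```text
clock: 25.8
eef_pos: [466.2, 288.1, 15.2]
eef_rot: [3.142, 0.0, -3.042]
wrist_force: [-0.7, -0.5, 2.2]
finger_gap: 15.9
```

```bash
python3 f.py
```

```text
26.3 [-1.81 -0.14  3.53] [-0.039  0.326 -0.006] [466.21 288.08  15.17] [ 3.1415e+00  1.0000e-04 -3.0424e+00]
```

Contact on the mat at reading 15.2, light. Opening the jaws moderately, then rising.

Emit:
drive_tool(steps=[{"delta_pos": [0, 0, 0], "yaw": 0, "hand": 40}, {"delta_pos": [0, 0, 0], "yaw": 0, "hand": 40}, {"delta_pos": [0, 0, 0], "yaw": 0, "hand": 40}, {"delta_pos": [0, 0, 0], "yaw": 0, "hand": 40}, {"delta_pos": [0, 0, 0], "yaw": 0, "hand": 40}])

```text
clock: 26.72
eef_pos: [466.2, 288.0, 14.9]
eef_rot: [-3.142, -0.0, -3.042]
wrist_force: [-0.8, -0.3, -0.1]
finger_gap: 39.6
```

Emit:
drive_tool(steps=[{"delta_pos": [0, 0, 10], "yaw": 0, "hand": 40}, {"delta_pos": [0, 0, 20], "yaw": 0, "hand": 40}, {"delta_pos": [0, 0, 30], "yaw": 0, "hand": 40}, {"delta_pos": [0, 0, 40], "yaw": 0, "hand": 40}, {"delta_pos": [0, 0, 40], "yaw": 0, "hand": 40}])

```text
clock: 27.13
eef_pos: [465.6, 287.7, 157.1]
eef_rot: [-3.141, -0.001, -3.042]
wrist_force: [0.8, 0.5, 0.6]
finger_gap: 40.1
```

Emit:
drive_tool(steps=[{"delta_pos": [-20, 25, 10], "yaw": 0, "hand": 40}, {"delta_pos": [-25, 25, 0], "yaw": 0, "hand": 40}, {"delta_pos": [-25, 25, 0], "yaw": 0, "hand": 40}, {"delta_pos": [-25, 25, 0], "yaw": 0, "hand": 40}, {"delta_pos": [-25, 25, 0], "yaw": 0, "hand": 40}])

```text
clock: 27.55
eef_pos: [344.9, 413.9, 166.1]
eef_rot: [3.141, 0.001, -3.043]
wrist_force: [0.7, -0.7, 0.1]
finger_gap: 40.2
```

Emit:
drive_tool(steps=[{"delta_pos": [-20, 25, 0], "yaw": 0, "hand": 40}, {"delta_pos": [-20, 25, 0], "yaw": 0, "hand": 40}, {"delta_pos": [0, 0, 0], "yaw": 0, "hand": 40}, {"delta_pos": [0, 0, 0], "yaw": 0, "hand": 40}, {"delta_pos": [0, 0, 0], "yaw": 0, "hand": 40}])

```text
clock: 27.97
eef_pos: [306.4, 462.7, 165.4]
eef_rot: [3.142, 0.0, -3.042]
wrist_force: [-0.8, 0.4, 0.8]
finger_gap: 39.8
```

Run:
```python
from h import *
c=cam("top"); s=cam("side"); cv2.imwrite("pics/r.png",c["frame"][:,:,::-1]); crop(s,(200,120,440,320),3.2,"pics/r2.png")
st=manip.read_state();print(st["clock"],st["eef_pos"],st["finger_gap"],abs(st["qd"]).max())
O=np.array([623.5,-47.3]); a=np.radians(-13.8); X=np.array([np.cos(a),np.sin(a)]); Y=np.array([-X[1],X[0]])
m=mask(c,(0,0,150),(179,70,255),(285,100,345,180)); ce,sz,an,bx=rect(c,m,26); q=np.array(ce)-O; print(sz,an,q@X,q@Y)
print("handle",rect(c,mask(c,(8,180,150),(25,255,255),(168,190,192,224)),58)[:3]); print("blade",rect(c,mask(c,(0,0,120),(179,80,255),(165,172,200,230)),6)[:3])
```

```text
28.0667 [306.92457357 462.30968912 165.34229001] 39.970095390909826 0.0050359117716471105
[72.  60.9] 76.3 15.720527736143827 -4.89131962737391
handle (array([466.5, 286. ]), array([58.5, 15.7]), 5.8)
blade (array([486.2, 288.8]), array([110. ,  45.9]), 6.1)
```

View pics/r.png

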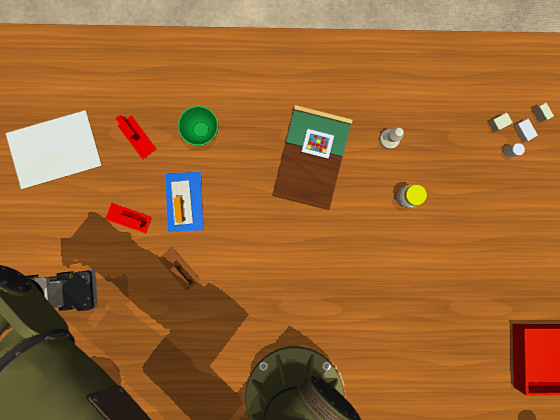

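View pics/r2.png

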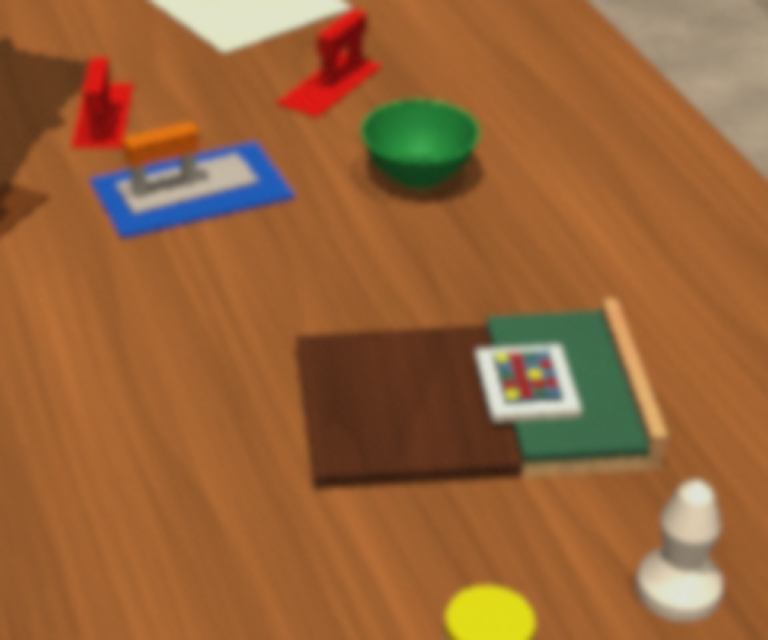

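The tile is face up at (318,143), the float is flat on its mat at (180,205), and the bystanders are at the same pixels as at the start. Handing in.

```bash
python3 -c "
from cell import manip
print(manip.sign_off())"
```

```text
the job is handed in; nothing more can be done
None
```

The tile now lies face up on the green pad and the float is back on its blue mat. I handed the job in at about 28 s; no verdict was reported.

**What I did:** I gripped the float by its orange handle, set it on the bed, slid its edge under the tile and squared the tile against the step. Then I lifted it along an arc until it tipped over, and put the float back.

**Last checks (camera):**
- **Tile:** face up and square to the board. Its centre is about 16 mm beyond the step and 5 mm off the middle line. The top is at about 26 mm, which fits lying flat. The 10 mm minimum leaves only about 6 mm of margin.
- **Float:** standing flat and released, with its handle about 4 mm from the mat's origin.
- **Bystanders:** the jar, pinnacle and bowl show no shift in the top view, and the arm was well clear of everything.

**What failed or disagreed:**
- **First grasp missed:** the jaws closed above the bar because the fingertips sit about 32 mm higher than the reported TCP and overhang imply. I confirmed this by depth and corrected for it. The float was not disturbed.
- **Press on the bed:** it went over the 1–5 N guideline, to about 6–8 N at times, but stayed well below the 15 N limit. This is from averaged wrist readings, since single readings are noisy to about ±1 N.

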